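# Clock the chip separator's inlet elbow at its wear plate and shut the hood

## Robot

A 6-joint arm with a two-finger parallel gripper is mounted at the origin on the work surface. World frame = base frame: x ahead of the robot, y to its left, z up, the work surface at z = 0. Lengths are in m, angles in rad, forces in N, time in s.
With the tool pointing down it reaches from about 0.3 to 0.75 m from the base axis. Payload 8.5 kg.
Tool frame: the origin (TCP) lies at the very end of the fingers, on their centre line; the grasp point (between the pads) lies 19 mm behind it; z points along the fingers, x is the direction in which the jaws open and shut, and the axes are right-handed (so a half turn about z gives the same grasp; the last joint's range is limited). The gripper opens to 88 mm and grips with 3 to 60 N. Pads are 18 mm wide; open, the fingers measure 123 mm over their backs; the gripper's body (75 mm by 187 mm) begins 45 mm behind the grasp point.
Start: joints at [0.908, 0.381, 1.297, -0, 1.464, -0.215], TCP at [0.238, 0.496, 0.239] pointing down, gripper open.
Joint ranges: [-3.11, 3.11], [-0.89, 2.33], [0.22, 2.48], [-1.42, 4.56], [0.17, 2.85], [-2.88, 2.88]. Speed limits (rad/s): [2.39, 2.39, 3.14, 3.14, 3.14, 3.14].

## Interface

Orientations are given as a unit quaternion [x, y, z, w].
In Python, from bench import arm gives the robot as it stands.
- The arm moves only by the tool drive_tool, never from a script. Its argument "deltas" is a list of rows, each an object with "turn": the turn, a rotation vector about the world's x, y, z in rad, a list of three; "translation": the shift along the world's x, y, z in mm, a list of three; "hand": the opening, from 0 (shut) to 1 (fully open). A call has 1 to 10 rows; each row shifts and turns the pose as measured when the row begins; what a row does not reach is not made up. A row lasts 1/8 s, in which the tool goes at most 62.5 mm and 10.7 degrees, less where a joint would pass 70% of its speed; a pose out of reach is approached as far as the arm can. A call is refused whole if a number of a shift passes 62.5 or a number of a turn 0.188, either way. A call with a gripper value outside its range is refused whole. The fingers move at their own pace and stop on an object; the grip force is fixed at half the most. Time passes only in rows, so rows that do not move let the fingers close. It gives the time, the measured TCP pose, the force and the opening at its end, in the units of the state.
- arm.read_state(): the state, without advancing time (a new reading comes with each control period).
- arm.read_camera(name): name is "scene" or "top"; returns the picture (480x640x3 uint8, red, green, blue); there is no depth.
- arm.get_calibration(name): a dict with "fx", "fy", "cx", "cy" (pixels), "rvec" (rotation vector, rad) and "tvec" (3), from world to camera coordinates, as OpenCV has them. Camera axes: x right, y down, z forward; pixel columns grow to the right and rows downward; lengths in m; the calibration is good to about 2 mm. A picture is of the moment at which its call begins. get_calibration takes no time and is no camera call.
- arm.job_done(): hands the job in, once; it reports no verdict.
Trained networks look in the newest picture that a camera, given by its name, has taken for a name from the list of things; names that differ only in an ending like _2 or _b are one class to them, and where a whole thing is asked for, a point or a joint stands for the part that bears it (a point fixed in the world has none). Each returns a list of dicts, best first, with "conf" (0 to 1); they miss things now and then, are a little off and sometimes report something else, mostly with a low value. They report only what shows in the picture. A call takes as long as a camera call.
- arm.cut_out(camera, target): "pixels" (480x640 bool, what is visible of it) and "pixel" ([column, row] in pixels, amid what is visible of it).
The state is a dict: "time_s": time; "joints": joint angles; "joint_velocities": joint speeds; "effort": joint torques, N m; "eef_pos": TCP position; "orientation": TCP orientation; "wrist_force": force on the tool from outside, world axes, zero at the start; "ft_torque": the same for the moment, N m; "grip_width": opening from 0.0 (shut) to 1.0 (fully open).
Only numpy, scipy, OpenCV 4.12 (cv2) and the standard library are available. Lean on these libraries where they do the work, as an engineer would, in place of code of your own. Each camera call takes 0.05 s, during which the arm holds its last target.

## Task

The chip separator's inlet elbow has only been started on its threaded stub: screw it on clockwise until its outlet points straight at the middle of the steel wear plate, stopping the first time it gets there without running past the plate. Then break the folding lid stay at its knee and lower the hood lid gently until it is fully shut. Leave the wear plate and the loose things lying about where they are.

Things in the scene. Friction and masses are not known exactly. Their poses are not given: they have to be found in the camera images.
- chest: Chip separator: plywood chest fixed to the table, 280 (x) x 360 (y) x 100 mm high to its rim, walls 12 mm, under a raised hood lid. Origin under its centre; front -x, lid hinge along the rear (+x) rim. Inside, a board climbs rearwards at 35 deg; the elbow's stub stands square to it, its axis leaning 35 deg to the front. Wear plate towards the -y end, lid stay inside the +y end.
- elbow (a joint): Turn of the grey plastic elbow on its stub, rad; grows as it is screwed on (clockwise seen from above along the stub); it sinks 4 mm a turn. Starts at -4.0 to -2.4, less than a turn short of the plate; points at the plate when it equals bracket. The thread goes on to 1.3: no stop at the plate. Turning takes 0.35 N m; it stays where it is left.
- elbow_axis (a point): On the elbow's turning axis, level with the outlet's centreline, about 60 mm above the inclined board. Turns with the elbow: x along the outlet leg, z along the stub's axis, away from the board. Leg: plain tube, 42 mm diameter, x = 8 to 56 mm, then a 49 mm collar to the mouth at 72 mm. The socket below is 53 mm wide, its foot 44 mm below this point; flange radius 43 mm.
- elbow_outlet (a point): Middle of the elbow's mouth, 72 mm from elbow_axis along its x.
- bracket (a joint): Angle at which the wear plate's bracket is clamped round the stub's foot, rad, same sense as elbow; between -0.35 and 0.35. At 0 the plate lies towards the chest's -y. Very stiff (3 N m); not to be moved.
- plate_mid (a point): Middle line of the wear plate's face, level with the elbow's outlet: dark steel plate 64 mm wide, 56 mm tall, 3 mm thick, on a flat steel strip, standing square to the board 105 mm from the stub's axis and facing it. Its top edge is 62 mm above the board.
- lid (a joint): Hood lid, rad: 0 standing open at 73 deg with the stay locked, growing as it is lowered, 1.277 fully shut. Stiff hinge: more than about 35 deg open the lid stays where it is left (some 3 N at lid_push, square to the lid, lowers it); nearly shut it may sink by itself, slowly. It does not go down while the stay is locked.
- lid_hinge (a point): Middle of the hinge line on the chest's rear rim, 100 mm above the table; the line runs along the chest's y; frame as the chest's.
- lid_push (a point): Middle of the lid's width on its outer top face, 200 mm from the hinge line along the lid, 70 mm out from its rim plane. Moves with the lid: z square out of the face, x towards the hinge, y as the chest's. The lid is a plywood hood 280 x 360 x 70 mm; open, its outer face looks to the rear and its top is some 390 mm above the table.
- stay_knee (a joint): Knee of the folding lid stay, rad: 0 locked, just past straight against its stop; 0.08 straight; grows as the knee is pushed to the rear and down (1 to 4 N to unlock, 14 N at 0.95, over 20 N past 1.1 as it drags the lid down). At 0.8 the lid is 65 deg open; 2.8 with the lid shut. Lowering the lid folds it away.
- knee_pin (a point): Middle of the stay's knee pin: steel, 20 mm diameter, 24 mm long along the chest's y, joining a lower link (75 mm, from the end wall) and an upper one (125 mm, to the lid), flat steel 4 x 16 mm. Locked, it is 150 mm above the table, 142 mm from the chest's middle. It breaks by a push of some 25 mm to the chest's rear and 20 mm down. Its frame turns with the upper link.
- glue: White glue bottle, 64 mm diameter, 170 mm tall, standing before the chest's front; origin at its foot. Bystander.
- sanding_block: Cork sanding block 110 x 65 x 35 mm lying before the chest's front; origin under its centre. Bystander.
- coupling: Grey plastic hose coupling, tube 54 mm diameter, 70 mm tall, standing before the chest's front; origin at its foot. Bystander.
- offcut: Wood offcut 40 x 90 x 22 mm on the chest's floor along the front wall; origin under its centre. Bystander.
- mallet: Rubber mallet lying at the robot's right, head 64 mm diameter x 110 mm, handle 230 mm; origin under the head. Bystander.
- batten_a: Loose batten 260 x 44 x 28 mm lying at the robot's right; origin under its centre. Bystander.
- tin: Open metal tin 76 mm diameter, 100 mm tall, to the right beyond the chest's rear; origin at its foot. Bystander.

How it is judged:
On the way, in this order (a step that is already met when the one before it is completed fails the run):
1. the elbow is screwed on until its outlet points at the middle of the wear plate (x of plate_mid in the frame of elbow_axis above 0.05 m and y of plate_mid in the frame of elbow_axis between -0.0145 and 0.0145 m and value of joint elbow above -1 rad), for 0.3 s.
2. the stay's knee is broken (value of joint stay_knee above 0.4 rad), for 0.1 s.
3. the lid is lowered fully shut (value of joint lid above 1.235 rad), for 0.2 s.
At the end, for the whole second after the job is handed in: The elbow's outlet points at the middle of the wear plate within 8 degrees, reached by screwing on; the lid is shut to within 2.4 degrees and all is at rest; the plate has moved under 12 mm, each loose bystander under 25 mm, none tipped (all of step 1 and value of joint lid above 1.235 rad and velocity of joint each of elbow, lid below 0.05 rad/s and distance of each of glue, sanding_block, mallet, coupling, offcut, batten_a, tin from where it was at the start of the episode below 0.025 m and angle between each of glue, coupling, tin's own z axis and vertical below 0.3 rad and distance of plate_mid from where it was at the start of the episode below 0.012 m); the robot touches nothing.
It fails at once if the elbow is run past the wear plate by more than 17 degrees, or unscrewed round to it (x of plate_mid in the frame of elbow_axis above 0.05 m and y of plate_mid in the frame of elbow_axis above 0.031 m).
It fails at once if the lid drops or is slammed (faster than 2 rad/s) (velocity of joint lid above 2 rad/s).
It fails at once if a bystander or the wear plate is shoved or tipped (not (distance of each of glue, sanding_block, mallet, coupling, offcut, batten_a, tin from where it was at the start of the episode below 0.025 m and angle between each of glue, coupling, tin's own z axis and vertical below 0.3 rad and distance of plate_mid from where it was at the start of the episode below 0.012 m)).
It also fails if it takes over 72 s, if anything falls off the work surface, if the arm or the gripper's body presses on something with over 40 N, if the wrist force passes 120 N, or if a joint passes its speed limit or range.

## Working session

There is one attempt and no reset: what is moved stays moved. The work goes in short steps, Python scripts to look and compute and a tool call to move; the robot and the scene stay as the last step left them, time stands still between calls to the robot, and variables do not carry over. Pictures are saved under pics/ and viewed, and the job is handed in when it is done.

Besides the shell and the picture viewer there is one more tool, called after "Request:" by a JSON object that holds its "op" and its "data". drive_tool: Moves the arm, as the interface text tells. Its arguments: {"type":"object","properties":{"deltas":{"type":"array","items":{"type":"object","properties":{"turn":{"type":"array","items":{"type":"number"}},"translation":{"type":"array","items":{"type":"number"}},"hand":{"type":"number"}}}}},"required":["deltas"]}

```bash
ls; mkdir -p pics; python3 - <<'E'
from bench import arm
import cv2,numpy as np
s=arm.read_state();print(s['time_s'],s['eef_pos'],s['orientation'],s['wrist_force'],s['grip_width'])
for n in ['scene','top']:
    im=arm.read_camera(n);cv2.imwrite(f'pics/{n}0.png',im[:,:,::-1])
    c=arm.get_calibration(n);print(n,c)
    R=cv2.Rodrigues(np.array(c['rvec'],float))[0];print('cam pos',-R.T@np.array(c['tvec']))
    for t in ['chest','elbow','bracket','lid','stay_knee','glue','sanding_block','coupling','offcut','mallet','batten_a','tin']:
        r=arm.cut_out(n,t)
        print(t,[(round(d['conf'],2),[round(float(v)) for v in d['pixel']],int(d['pixels'].sum())) for d in r[:3]])
E
```

```text
pics
0.0 [0.23799426 0.49552924 0.23815378] [ 8.46471937e-01  5.32432849e-01 -6.77546266e-04  2.50712520e-04] [ 0.29461364 -0.05949259  0.84049879] 1.0010750740008993
scene {'fx': 514.1178802704085, 'fy': 514.1178802704085, 'cx': 323.5876288222547, 'cy': 243.9581750470167, 'rvec': array([ 1.87853807,  1.45716833, -0.67589572]), 'tvec': array([-0.02871778, -0.18164902,  1.74260113])}
cam pos [ 1.40542734 -0.32316508  0.99539846]
chest [(0.72, [326, 280], 21345)]
elbow [(0.93, [372, 277], 778), (0.31, [324, 298], 284)]
bracket [(0.93, [355, 251], 653)]
lid [(0.87, [301, 233], 7974)]
stay_knee [(0.61, [328, 279], 21797), (0.54, [325, 296], 312)]
glue [(0.66, [448, 323], 1429)]
sanding_block [(0.87, [494, 305], 1261)]
coupling [(0.93, [434, 278], 561), (0.52, [322, 296], 307)]
offcut [(0.8, [390, 323], 277)]
mallet [(0.71, [203, 350], 479), (0.58, [147, 330], 1949)]
batten_a [(0.71, [195, 280], 1281), (0.36, [147, 328], 1915)]
tin [(0.57, [327, 282], 21463), (0.55, [203, 349], 469)]
top {'fx': 459.763207076447, 'fy': 459.763207076447, 'cx': 328.6130198962581, 'cy': 234.1317860375506, 'rvec': array([ 2.15842675, -2.1698397 ,  0.11050806]), 'tvec': array([-0.08480556,  0.50849008,  1.18229054])}
cam pos [ 0.37897501 -0.09304546  1.22934354]
chest [(0.84, [326, 226], 22510)]
elbow [(0.77, [291, 219], 824)]
bracket [(0.58, [292, 253], 317)]
lid [(0.64, [359, 225], 12119)]
stay_knee [(0.39, [455, 302], 1959)]
glue [(0.55, [238, 160], 781)]
sanding_block [(0.89, [181, 188], 1114)]
coupling [(0.8, [218, 229], 350), (0.5, [292, 218], 850)]
offcut [(0.68, [292, 254], 455), (0.62, [283, 180], 565)]
mallet [(0.67, [501, 232], 1877)]
batten_a [(0.96, [452, 304], 1865), (0.52, [219, 228], 404)]
tin [(0.84, [450, 169], 1020)]
```

View pics/scene0.png

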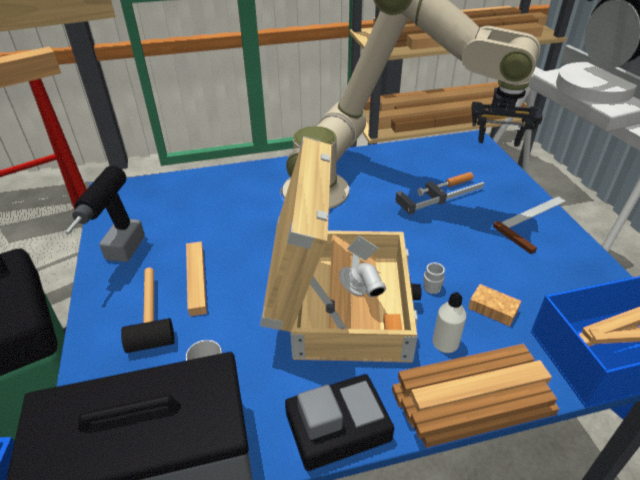

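View pics/top0.png

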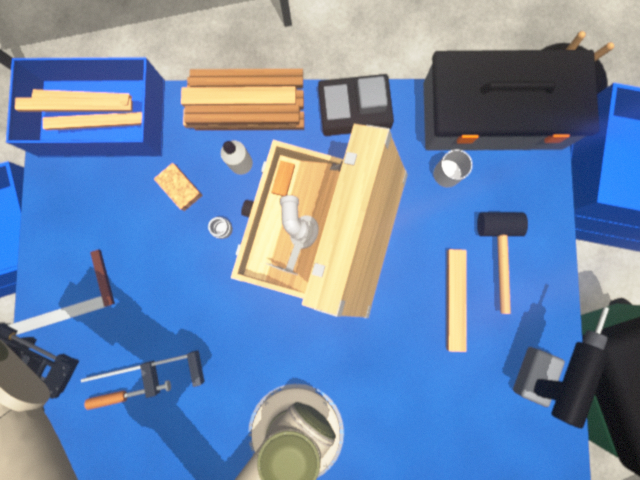

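```bash
python3 - <<'E'
import cv2
a=cv2.imread('pics/top0.png')[120:320,200:400];cv2.imwrite('pics/topc.png',cv2.resize(a,(800,600)[:1]*1+(600,) if 0 else (600,600),interpolation=cv2.INTER_CUBIC))
a=cv2.imread('pics/scene0.png')[190:360,240:440];cv2.imwrite('pics/scc.png',cv2.resize(a,(700,595),interpolation=cv2.INTER_CUBIC))
E
```

```text
(no output)
```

View pics/topc.png

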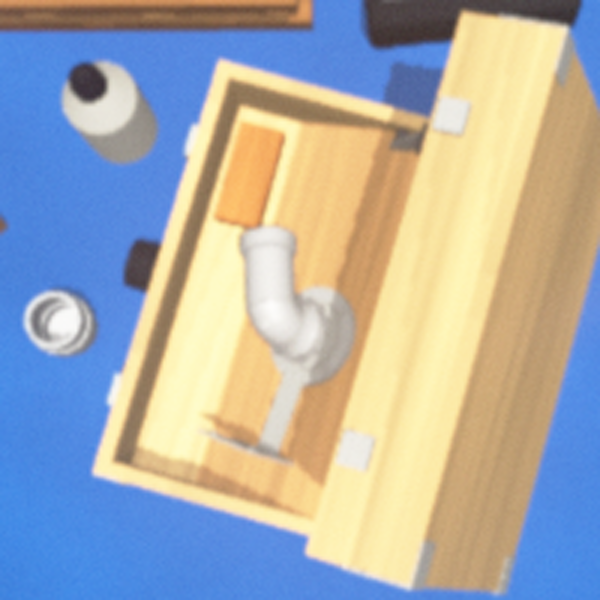

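View pics/scc.png

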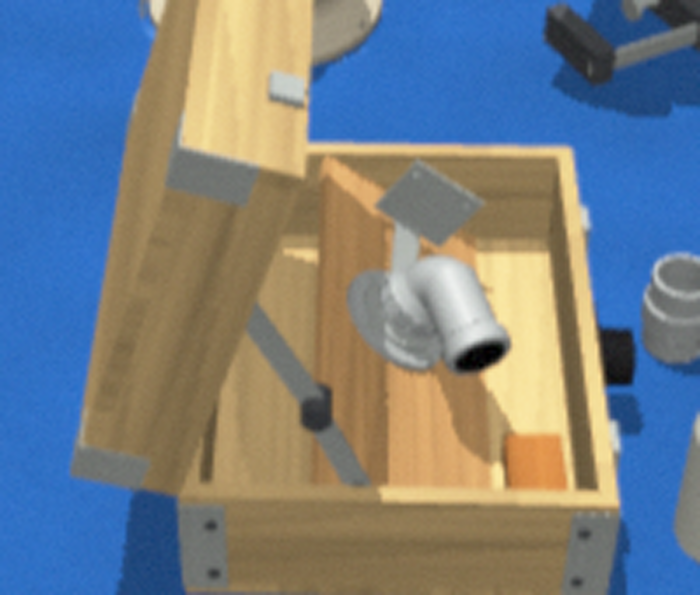

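The chest is turned about 90°, with its front to the left in the top picture. The elbow outlet points up towards the offcut at top px (290,198). The plate is at (283,268) and the knee at scene px (330,307). Next I'll fit poses with a model.

```bash
cat > m.py <<'E'
import numpy as np,cv2
from bench import arm
from scipy.spatial.transform import Rotation as Ro
CAL={n:arm.get_calibration(n) for n in ('scene','top')}
def proj(n,P):
    c=CAL[n];K=np.array([[c['fx'],0,c['cx']],[0,c['fy'],c['cy']],[0,0,1]])
    return cv2.projectPoints(np.asarray(P,float).reshape(-1,3),np.array(c['rvec'],float),np.array(c['tvec'],float),K,None)[0][:,0]
def C2W(ch,P):
    x,y,t=ch;R=Ro.from_euler('z',t).as_matrix();return np.asarray(P)@R.T+[x,y,0]
s35,c35=np.sin(np.radians(35)),np.cos(np.radians(35))
A=np.array([-s35,0,c35])
def frame(th): # elbow axes in chest
    x=Ro.from_rotvec(-th*A).apply([0,-1,0.]);return np.c_[x,np.cross(A,x),A]
def cyl(o,d,r,l0,l1):
    d=d/np.linalg.norm(d);u=np.cross(d,[.3,.5,.8]);u/=np.linalg.norm(u);v=np.cross(d,u)
    a=np.linspace(0,2*np.pi,24,endpoint=False)[:,None];c=r*(np.cos(a)*u+np.sin(a)*v)
    return np.r_[o+d*l0+c,o+d*l1+c]
def elbow_parts(p0,th):
    F=frame(th);x,z=F[:,0],F[:,2]
    return [cyl(p0,x,.021,.0,.056),cyl(p0,x,.0245,.056,.072),cyl(p0,z,.0265,-.044,-.018),cyl(p0,z,.021,-.02,.0),cyl(p0,z,.043,-.047,-.042)]
def plate_parts(p0,ph):
    F=frame(ph);x,y,z=F.T
    # p0 is ~60mm above board
    q=[p0+x*X+y*Y+z*Z for X in(.105,.108) for Y in(-.032,.032) for Z in(.002-.056,.002)]
    s=[p0+x*X+y*Y+z*Z for X in(.03,.105) for Y in(-.008,.008) for Z in(-.056,-.053)]
    return [np.array(q),np.array(s)]
def mask(n,ch,parts):
    m=np.zeros((480,640),np.uint8)
    for p in parts:
        h=cv2.convexHull(proj(n,C2W(ch,p)).astype(np.float32))
        cv2.fillConvexPoly(m,np.round(h*16).astype(np.int32),1,shift=4)
    return m
E
python3 - <<'E'
from m import *
from scipy.optimize import least_squares
# chest rim corners (outer, z=.1)
tp={(-.14,.18):(274,140),(-.14,-.18):(231.7,277.3)}
sc={(-.14,.18):(416.6,334.3),(-.14,-.18):(403.4,232.3),(.14,.18):(291.4,331.4)}
def res(c):
    r=[]
    for n,d in(('top',tp),('scene',sc)):
        for k,v in d.items(): r+=list(proj(n,C2W(c,[[*k,.1]]))[0]-v)
    return r
f=least_squares(res,[.4,0,-1.3]);print(f.x,np.round(f.fun,1))
np.save('chest.npy',f.x)
M={}
for n in('scene','top'):
    arm.read_camera(n)
    for t in('elbow','bracket'):
        r=arm.cut_out(n,t);print(n,t,[(round(d['conf'],2),d['pixel'],d['pixels'].sum()) for d in r])
        M[n+t]=r[0]['pixels']
np.savez('masks.npz',**M)
E
```

```text
[ 0.53005528 -0.03149606 -1.85162372] [-1.6 -0.6 -1.2 -0.3 -0.5  0.1 -1.1 -0.5 -1.2  0.3]
scene elbow [(0.63, [370.1, 277.7], np.int64(811))]
scene bracket [(0.82, [358.7, 250.9], np.int64(610))]
top elbow [(0.69, [454.9, 305.5], np.int64(1969)), (0.67, [291.4, 218.9], np.int64(831)), (0.36, [501.3, 230.0], np.int64(2124))]
top bracket [(0.98, [295.1, 251.9], np.int64(360))]
```

```bash
cat > fit.py <<'E'
from m import *
from scipy.optimize import differential_evolution,minimize
ch=np.load('chest.npy');M=dict(np.load('masks.npz'))
r=arm.cut_out('top','elbow');
for d in r:
    if abs(d['pixel'][0]-291)<15: M['topelbow']=d['pixels']
np.savez('masks.npz',**M)
D={}
def iou(a,b): 
    a=a>0;b=b>0;return (a&b).sum()/(a|b).sum()
def cost(v):
    p=v[:3];e=elbow_parts(p,v[3]);b=plate_parts(p,v[4]);c=0
    for n in('top','scene'):
        me=mask(n,ch,e);mb=mask(n,ch,b)
        if n=='top' or 1: mb=mb*(1-me)
        c-=iou(me,M[n+'elbow'])+iou(mb,M[n+'bracket'])*.7
    return c
f=differential_evolution(cost,[(-.08,.08),(-.12,.06),(.06,.18),(-4,-2.4),(-.35,.35)],seed=1,maxiter=60,popsize=12)
print(f.x,f.fun)
v=f.x;np.save('fit.npy',v)
for n in('top','scene'):
    im=cv2.imread(f'pics/{n}0.png')
    x0,y0=(210,140) if n=='top' else (290,200)
    big=cv2.resize(im[y0:y0+150,x0:x0+150],(600,600),interpolation=cv2.INTER_CUBIC)
    for k,p in((('e'),elbow_parts(v[:3],v[3])),('b',plate_parts(v[:3],v[4]))):
        for q in p:
            h=cv2.convexHull(((proj(n,C2W(ch,q))-[x0,y0]+.5)*4).astype(np.float32));cv2.polylines(big,[h.astype(np.int32)],True,(0,0,255) if k=='e' else (0,255,0),1)
    for X in((-.14,-.128),):
      for dx,dy in((.14,.18),(.128,.168)):
        q=np.array([[-dx,-dy,.1],[-dx,dy,.1],[dx,dy,.1],[dx,-dy,.1]])
        cv2.polylines(big,[((proj(n,C2W(ch,q))-[x0,y0]+.5)*4).astype(np.int32)],True,(255,0,255),1)
    cv2.imwrite(f'pics/fit_{n}.png',big)
    cost_e=iou(mask(n,ch,elbow_parts(v[:3],v[3])),M[n+'elbow']);print(n,cost_e)
print('p0 world',C2W(ch,v[:3]))
E
python3 fit.py
```

```text
[-0.03889553 -0.02047812  0.110012   -3.43704625  0.03612974] -2.2461943333945085
top 0.6446858029480217
scene 0.73224043715847
p0 world [0.52115928 0.01155132 0.110012  ]
```

```bash
python3 -c "
import cv2,numpy as np
a=cv2.imread('pics/fit_top.png');b=cv2.imread('pics/fit_scene.png')
cv2.imwrite('pics/fit2.png',cv2.resize(np.hstack([a,b]),(800,400),interpolation=cv2.INTER_AREA))"
```

```text
(no output)
```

View pics/fit_top.png

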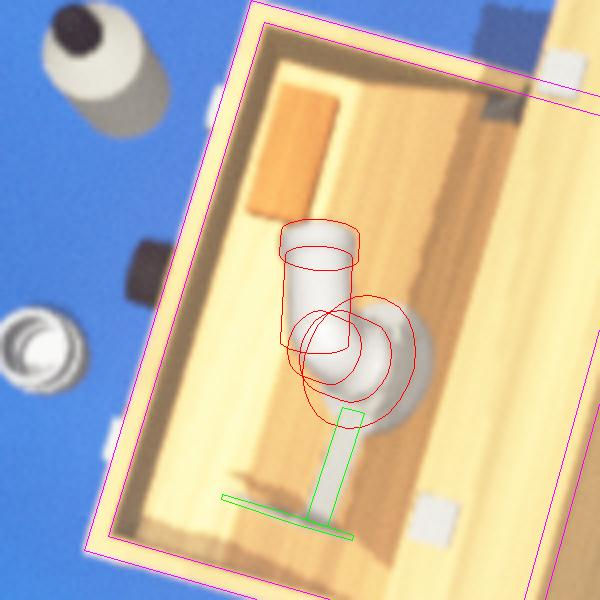

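View pics/fit_scene.png

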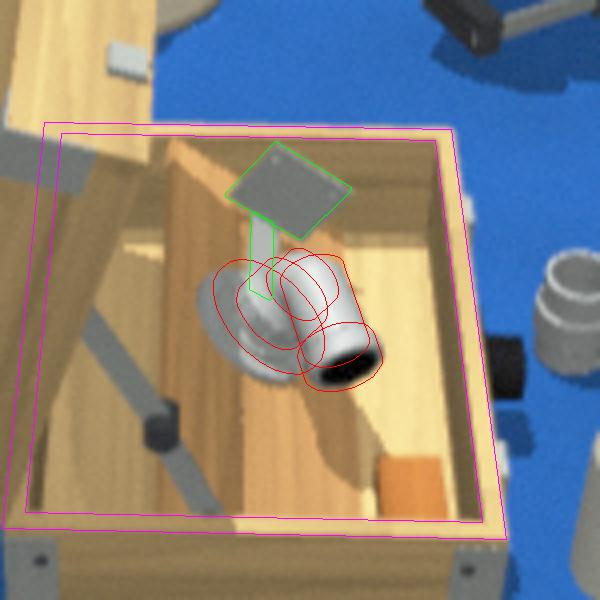

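```bash
sed -i "s/cyl(p0,z,.0265,-.044,-.018),cyl(p0,z,.021,-.02,.0),cyl(p0,z,.043,-.047,-.042)/cyl(p0,z,.0265,-.044,-.016),cyl(p0,z,.021,-.02,.004),cyl(p0,z,.043,FL[0],FL[1])/; s/^def elbow_parts/FL=[-.060,-.052]\ndef elbow_parts/" m.py
sed -i 's/e=elbow_parts(p,v\[3\])/e=elbow_parts(p+A*.004*(v[4]-v[3])\/6.283,v[3])/; s/elbow_parts(v\[:3\],v\[3\])/elbow_parts(v[:3]+A*.004*(v[4]-v[3])\/6.283,v[3])/g' fit.py
for f in "-.047,-.042" "-.056,-.048" "-.062,-.054"; do sed -i "s/^FL=.*/FL=[$f]/" m.py; echo $f; python3 fit.py; done
```

```text
-.047,-.042
[-0.04143122 -0.02046315  0.10628978 -3.38678222  0.00530823] -2.249997126649008
top 0.6382488479262672
scene 0.7333333333333333
p0 world [0.52187643 0.01398353 0.10628978]
-.056,-.048
[-0.04086519 -0.01993367  0.10930624 -3.34368277  0.01457906] -2.1693508604215843
top 0.609271523178808
scene 0.6895958727429062
p0 world [0.5222283  0.01329293 0.10930624]
-.062,-.054
[-0.03743989 -0.01980808  0.11183562 -3.43973928  0.05095557] -2.101054366598328
top 0.5928571428571429
scene 0.6435958631662689
p0 world [0.52139964 0.00996701 0.11183562]
```

View pics/fit_top.png

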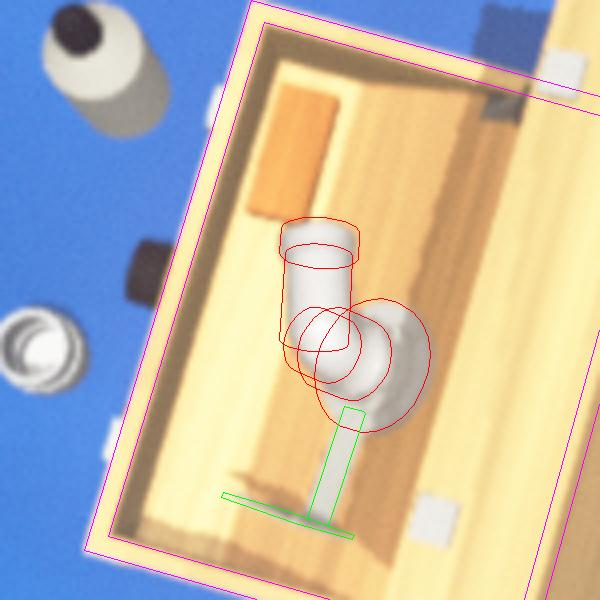

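View pics/fit_scene.png

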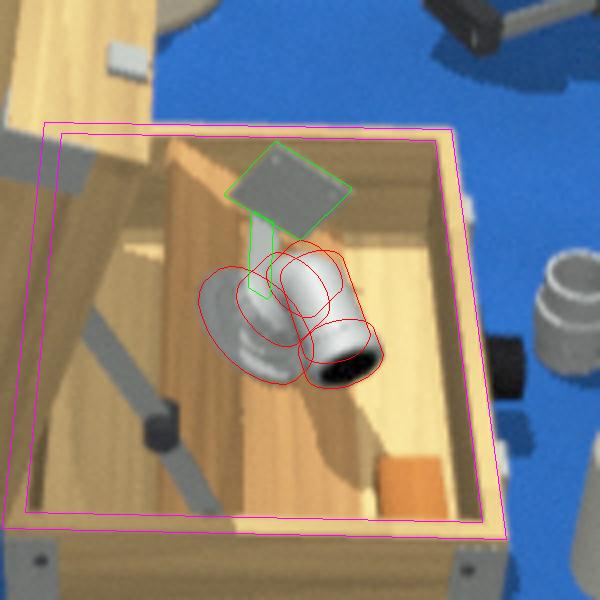

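```bash
sed -i "s/,cyl(p0,z,.043,FL\[0\],FL\[1\])//" m.py; python3 fit.py
```

```text
[-0.03479514 -0.02106265  0.11162199 -3.48375072  0.10235394] -2.6399050515078524
top 0.8569948186528498
scene 0.8885209713024282
p0 world [0.51946123 0.00777356 0.11162199]
```

```bash
python3 -c "
import cv2,numpy as np
a=cv2.imread('pics/fit_top.png')[180:580,180:580];b=cv2.imread('pics/fit_scene.png')[100:500,150:550]
cv2.imwrite('pics/fit3.png',np.hstack([a,b]))"
```

```text
(no output)
```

View pics/fit3.png

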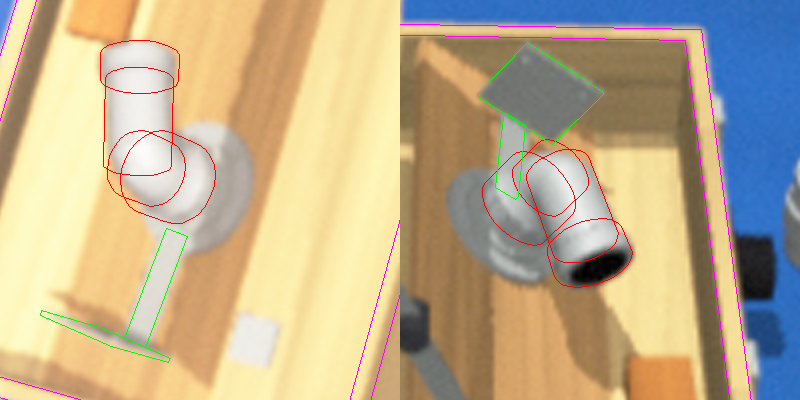

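The fit is good: the elbow is at about -3.48 and the bracket at about +0.10, so about 3.58 rad remains. My plan is to push the leg around with closed fingers at a constant, slightly tilted orientation, with the jaw axis along chest y. That keeps the wide gripper body clear of the rim and the lid.

```bash
cat > pl.py <<'E'
from m import *
from scipy.optimize import minimize_scalar
ch=np.load('chest.npy');v=np.load('fit.npy')
Rz=Ro.from_euler('z',ch[2]).as_matrix()
def toolR(tau_deg): # tool x = chest y, z=(sin,0,-cos)
    t=np.radians(tau_deg);z=np.array([np.sin(t),0,-np.cos(t)]);x=np.array([0,1.,0]);return Rz@np.c_[x,np.cross(z,x),z]
def delta(Pc,R):
    "from current state to TCP at chest coords Pc, rot R"
    s=arm.read_state();P=C2W(ch,Pc);q=Ro.from_quat(s['orientation'])
    d=(P-s['eef_pos'])*1000;w=(Ro.from_matrix(R)*q.inv()).as_rotvec()
    return d,w
def tcp_c():
    s=arm.read_state();return (np.array(s['eef_pos'])-[ch[0],ch[1],0])@Rz
P0e=lambda th:v[:3]+A*.004*(v[4]-th)/6.283
def push(th,tau,r=.036,depth=.012,hx=.0175,hy=.010,gap=0.):
    F=frame(th);x,y,z=F.T
    n=y  # leg moves clockwise -> motion dir = -y_e ; finger on +y side
    R=Rz.T@toolR(tau);tz=R[:,2]
    nn=n-tz*(n@tz);nn/=np.linalg.norm(nn)  # contact normal perpendicular to finger... 
    h=hx*abs(nn@R[:,0])+hy*abs(nn@R[:,1])
    # finger axis line at distance .021+h from leg axis
    c=np.cross(tz,x);c/=np.linalg.norm(c); c=c if c@n>0 else -c
    h=hx*abs(c@R[:,0])+hy*abs(c@R[:,1])
    return P0e(th)+r*x+c*(.021+h+gap)+tz*depth
E
python3 - <<'E'
from pl import *
np.set_printoptions(precision=3,suppress=True)
# knee: backproject
f=minimize_scalar(lambda x:np.sum((proj('scene',C2W(ch,[[x,.142,.15]]))[0]-[330.7,307])**2),bounds=(-.1,.14),method='bounded');print('knee x',f.x,f.fun**.5)
# glue foot approx: top
for n,px,z in(('glue',(238,160),.1),('coupling',(218,229),.035)):
    from scipy.optimize import least_squares
    g=least_squares(lambda p:proj('top',C2W(ch,[[p[0],p[1],z]]))[0]-px,[-.2,0]);print(n,g.x)
for th in np.r_[v[3],np.arange(-3.2,.2,.3)]:
    print(round(th,2),push(th,20),C2W(ch,push(th,20)))
d,w=delta(push(v[3],20,gap=.012)+[0,0,.15],toolR(20));print(d,w)
print(tcp_c())
E
```

```text
knee x 0.05038227773479831 2.398823954434583
glue [-0.208  0.105]
coupling [-0.222 -0.072]
-3.48 [-0.074  0.001  0.084] [0.552 0.039 0.084]
-3.2 [-0.064  0.013  0.09 ] [0.56  0.026 0.09 ]
-2.9 [-0.057  0.022  0.095] [0.567 0.017 0.095]
-2.6 [-0.048  0.029  0.101] [0.571 0.006 0.101]
-2.3 [-0.036  0.033  0.108] [ 0.571 -0.006  0.108]
-2.0 [-0.021  0.031  0.114] [ 0.566 -0.02   0.114]
-1.7 [-0.007  0.023  0.12 ] [ 0.554 -0.031  0.12 ]
-1.4 [0.004 0.012 0.124] [ 0.541 -0.039  0.124]
-1.1 [ 0.013 -0.001  0.126] [ 0.525 -0.044  0.126]
-0.8 [ 0.017 -0.018  0.125] [ 0.508 -0.043  0.125]
-0.5 [ 0.015 -0.035  0.122] [ 0.492 -0.036  0.122]
-0.2 [ 0.007 -0.05   0.116] [ 0.48  -0.024  0.116]
0.1 [-0.003 -0.06   0.109] [ 0.473 -0.012  0.109]
[ 312.69  -445.105   -9.034] [-0.346 -0.155 -1.389]
[-0.426 -0.427  0.239]
```

Request:
{"op": "drive_tool", "data": {"deltas": [{"translation": [31,-44,12],"turn": [-0.035,-0.0155,-0.139],"hand": 0},{"translation": [31,-44,12],"turn": [-0.035,-0.0155,-0.139],"hand": 0},{"translation": [31,-44,12],"turn": [-0.035,-0.0155,-0.139],"hand": 0},{"translation": [31,-44,12],"turn": [-0.035,-0.0155,-0.139],"hand": 0},{"translation": [31,-44,0],"turn": [-0.035,-0.0155,-0.139],"hand": 0},{"translation": [31,-44,0],"turn": [-0.035,-0.0155,-0.139],"hand": 0},{"translation": [31,-44,0],"turn": [-0.035,-0.0155,-0.139],"hand": 0},{"translation": [31,-44,0],"turn": [-0.035,-0.0155,-0.139],"hand": 0}]}}

```text
time_s: 2.85
eef_pos: [0.4905, 0.1341, 0.289]
orientation: [0.989, -0.014, -0.02, 0.147]
wrist_force: [-0.1, -0.6, -0.6]
grip_width: 0.118
```

```bash
cat > go.py <<'E'
import sys
from pl import *
np.set_printoptions(precision=3,suppress=True)
th,tau,gap,up=map(float,sys.argv[1:5])
d,w=delta(push(th,tau,gap=gap)+np.array([0,0,up]),toolR(tau));s=arm.read_state()
print('d',d,'w',w,'tcp_c',tcp_c(),'t',s['time_s'],'F',s['wrist_force'],'T',s['ft_torque'],'grip',s['grip_width'],'q',s['joints'])
E
python3 go.py -3.48 20 .012 .05
```

```text
d [  60.491  -83.565 -159.249] w [-0.059 -0.028 -0.246] tcp_c [-0.148 -0.084  0.289] t 2.85 F [-0.054 -0.561 -0.596] T [0.105 0.045 0.042] grip 0.11779003010530022 q [ 0.172  0.342  1.242 -0.282  1.651  0.191]
```

Request:
{"op": "drive_tool", "data": {"deltas": [{"translation": [30,-42,0],"turn": [-0.03,-0.014,-0.123],"hand": 0},{"translation": [30,-42,-20],"turn": [-0.03,-0.014,-0.123],"hand": 0},{"translation": [0,0,-45],"turn": [0,0,0],"hand": 0},{"translation": [0,0,-45],"turn": [0,0,0],"hand": 0}]}}

```text
time_s: 3.35
eef_pos: [0.5552, 0.0436, 0.1783]
orientation: [0.974, -0.146, -0.021, 0.173]
wrist_force: [0.2, 0.3, 0.1]
grip_width: 0.001
```

```bash
python3 go.py -3.48 20 .012 .0; python3 - <<'E'
from m import *
im=np.hstack([arm.read_camera('top')[120:320,200:400],arm.read_camera('scene')[170:370,270:470]])
cv2.imwrite('pics/a1.png',cv2.resize(im[:,:,::-1],(800,400),interpolation=cv2.INTER_CUBIC))
E
```

```text
d [ -4.148   6.911 -98.533] w [0.003 0.009 0.015] tcp_c [-0.079  0.003  0.178] t 3.35 F [0.231 0.277 0.054] T [ 0.046 -0.044  0.001] grip 0.0006244024346747505 q [ 0.015  0.514  1.3   -0.338  1.437  0.377]
```

View pics/a1.png

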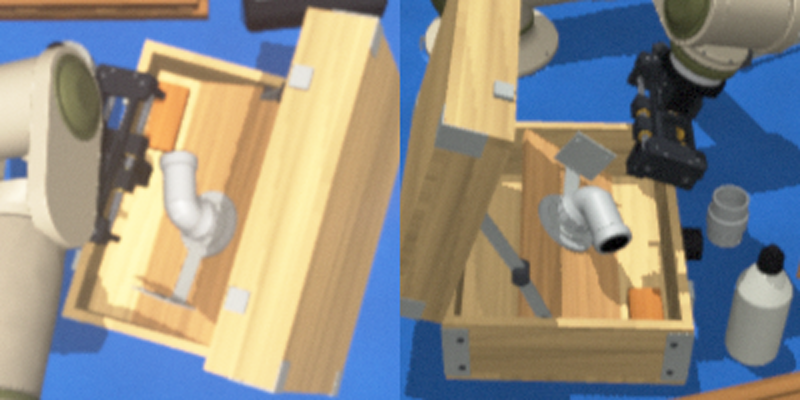

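The fingers are shut over the gap between the leg and the front wall, so I'll descend.

Request:
{"op": "drive_tool", "data": {"deltas": [{"translation": [-4,7,-35],"turn": [0,0.01,0.015],"hand": 0},{"translation": [0,0,-33],"turn": [0,0,0],"hand": 0},{"translation": [0,0,-28],"turn": [0,0,0],"hand": 0},{"translation": [0,0,0],"turn": [0,0,0],"hand": 0}]}}

```text
time_s: 3.95
eef_pos: [0.5525, 0.0517, 0.0847]
orientation: [0.975, -0.137, -0.024, 0.174]
wrist_force: [-0.4, 0.7, 0.1]
grip_width: 0.0
```

```bash
cat > look.py <<'E'
import sys
from m import *
im=np.hstack([arm.read_camera('top')[120:320,200:400],arm.read_camera('scene')[170:370,270:470]])
cv2.imwrite(f'pics/{sys.argv[1]}.png',cv2.resize(im[:,:,::-1],(800,400),interpolation=cv2.INTER_CUBIC))
E
python3 go.py -3.48 20 .0 .0;python3 look.py a2; python3 - <<'E'
from pl import *
np.set_printoptions(precision=1,suppress=True)
prev=C2W(ch,push(-3.48,20))
for th in np.arange(-3.3,.11,.2):
    p=C2W(ch,push(th,20));print(round(th,2),(p-prev)*1000,p*1000);prev=p
E
```

```text
d [ -0.713 -12.56   -1.016] w [ 0.004 -0.    -0.003] tcp_c [-0.086 -0.002  0.085] t 3.95 F [-0.372  0.746  0.145] T [0.092 0.012 0.004] grip 0.0003955822943493233 q [ 0.03   0.619  1.413 -0.356  1.241  0.447]
-3.3 [ 6.1 -8.2  3.9] [557.8  31.   87.5]
-3.1 [ 4.5 -9.   4.5] [562.3  22.   92. ]
-2.9 [ 4.5 -5.3  3.2] [566.8  16.7  95.3]
-2.7 [ 3.3 -6.7  3.7] [570.2  10.1  99. ]
-2.5 [ 1.7 -7.8  4.1] [571.8   2.2 103.1]
-2.3 [-0.5 -8.7  4.4] [571.4  -6.5 107.6]
-2.1 [-3.  -8.9  4.5] [568.3 -15.4 112. ]
-1.9 [-5.8 -8.5  4.2] [562.5 -23.9 116.3]
-1.7 [-8.5 -7.2  3.7] [554. -31. 120.]
-1.5 [-9.3 -5.5  2.8] [544.7 -36.6 122.8]
-1.3 [-8.8 -4.7  2. ] [535.9 -41.2 124.8]
-1.1 [-10.4  -2.6   1.1] [525.5 -43.9 125.9]
-0.9 [-11.3  -0.1  -0. ] [514.1 -44.  125.9]
-0.7 [-11.3   2.6  -1.3] [502.8 -41.3 124.6]
-0.5 [-10.4   5.3  -2.6] [492.4 -36.1 122.1]
-0.3 [-8.6  7.6 -3.7] [483.8 -28.5 118.3]
-0.1 [-6.1  9.3 -4.7] [477.7 -19.2 113.6]
0.1 [-4.4  7.3 -4.2] [473.2 -11.9 109.4]
```

View pics/a2.png

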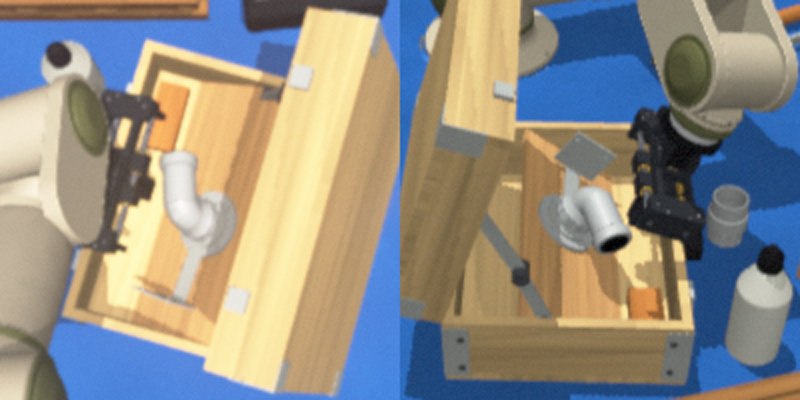

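Request:
{"op": "drive_tool", "data": {"deltas": [{"translation": [-1,-6,-1],"turn": [0,0,0],"hand": 0},{"translation": [0,-6.5,0],"turn": [0,0,0],"hand": 0},{"translation": [6,-8,4],"turn": [0,0,0],"hand": 0},{"translation": [4.5,-9,4.5],"turn": [0,0,0],"hand": 0}]}}

```text
time_s: 4.55
eef_pos: [0.5626, 0.0242, 0.0969]
orientation: [0.976, -0.137, -0.021, 0.17]
wrist_force: [-3.9, 8.6, -2.6]
grip_width: 0.002
```

```bash
python3 go.py -3.1 20 .0 .0;python3 look.py a3
```

```text
d [-0.263 -2.136 -4.826] w [-0.003  0.006 -0.003] tcp_c [-0.063  0.016  0.097] t 4.55 F [-3.948  8.571 -2.643] T [ 1.515  0.629 -0.296] grip 0.001711441336519671 q [-0.02   0.606  1.392 -0.353  1.249  0.389]
```

View pics/a3.png

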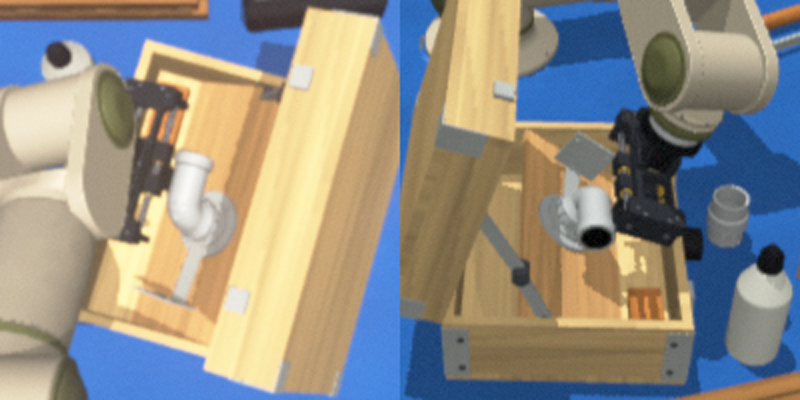

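Request:
{"op": "drive_tool", "data": {"deltas": [{"translation": [4,-7.5,-1.5],"turn": [0,0,0],"hand": 0},{"translation": [3.5,-7,2.5],"turn": [0,0,0],"hand": 0},{"translation": [2,-8,3.5],"turn": [0,0,0],"hand": 0},{"translation": [-0.5,-9,3.5],"turn": [0,0,0],"hand": 0}]}}

```text
time_s: 5.15
eef_pos: [0.5711, 0.0005, 0.1054]
orientation: [0.977, -0.138, -0.022, 0.16]
wrist_force: [3.5, 13.5, -1.3]
grip_width: 0.007
```

```bash
python3 go.py -2.3 20 .0 .0;python3 look.py a4
```

```text
d [ 0.291 -6.962  2.188] w [-0.023  0.009 -0.001] tcp_c [-0.042  0.031  0.105] t 5.15 F [ 3.45  13.456 -1.251] T [ 2.233 -0.411 -0.332] grip 0.007155542067911591 q [-0.068  0.599  1.371 -0.335  1.257  0.33 ]
```

View pics/a4.png

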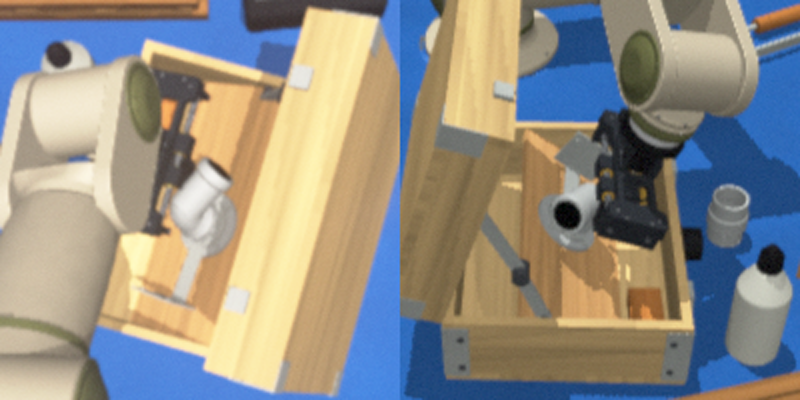

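Request:
{"op": "drive_tool", "data": {"deltas": [{"translation": [0,-9,3.5],"turn": [-0.012,0.005,0],"hand": 0},{"translation": [-2.5,-9.5,4],"turn": [-0.012,0.005,0],"hand": 0},{"translation": [-6,-10,4],"turn": [-0.005,0,0],"hand": 0},{"translation": [-8.5,-9,3.5],"turn": [0,0,0],"hand": 0}]}}

```text
time_s: 5.75
eef_pos: [0.5586, -0.0335, 0.123]
orientation: [0.976, -0.137, -0.017, 0.169]
wrist_force: [7.1, 5.6, -0.8]
grip_width: 0.002
```

```bash
python3 go.py -1.7 20 .0 .0;python3 look.py a5
```

```text
d [-4.58   2.439 -3.014] w [-0.004  0.015 -0.004] tcp_c [-0.006  0.028  0.123] t 5.75 F [ 7.053  5.64  -0.763] T [ 1.03  -0.955  0.219] grip 0.0021845005362414074 q [-0.121  0.554  1.405 -0.358  1.245  0.285]
```

View pics/a5.png

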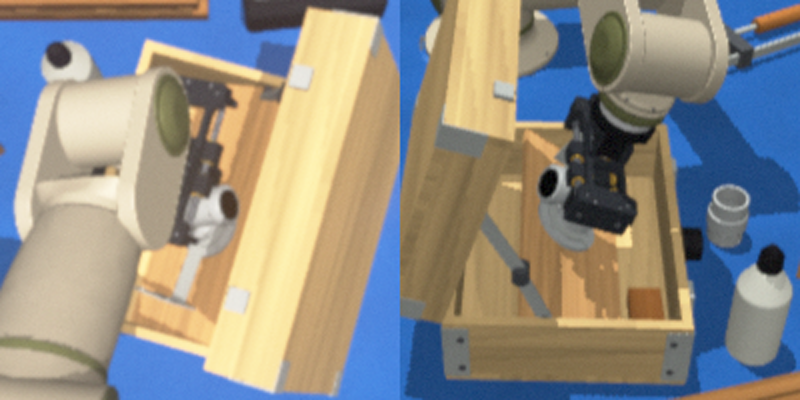

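Request:
{"op": "drive_tool", "data": {"deltas": [{"translation": [-8,-1,-1],"turn": [0,0.01,0],"hand": 0},{"translation": [-8,-3,1],"turn": [0,0.005,0],"hand": 0},{"translation": [-10,-5,2],"turn": [0,0,0],"hand": 0},{"translation": [-11,-3,1],"turn": [0,0,0],"hand": 0}]}}

```text
time_s: 6.35
eef_pos: [0.5295, -0.0469, 0.1324]
orientation: [0.976, -0.137, -0.01, 0.168]
wrist_force: [9.4, 1.8, 0.1]
grip_width: 0.0
```

```bash
python3 go.py -1.1 20 .0 .0;python3 look.py a6
```

```text
d [-4.042  3.028 -6.437] w [-0.004  0.028 -0.006] tcp_c [0.015 0.004 0.132] t 6.35 F [9.369 1.751 0.118] T [ 0.372 -1.292  0.295] grip 0.00015685650332711705 q [-0.154  0.493  1.49  -0.364  1.198  0.266]
```

View pics/a6.png

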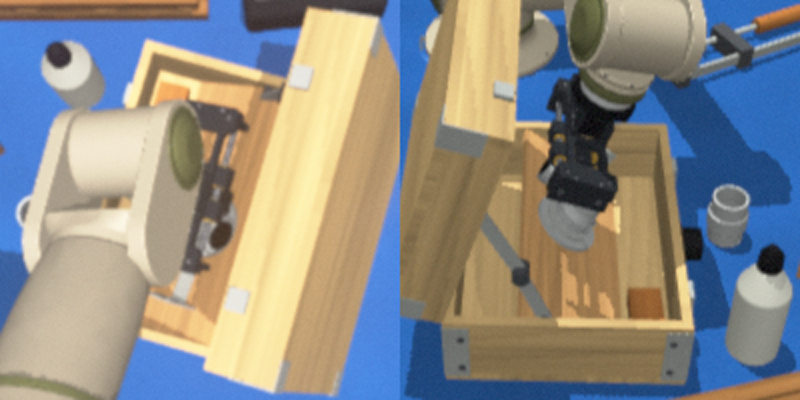

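Request:
{"op": "drive_tool", "data": {"deltas": [{"translation": [-8,1.5,-4],"turn": [0,0.012,-0.003],"hand": 0},{"translation": [-8,1.5,-3],"turn": [0,0.012,-0.003],"hand": 0},{"translation": [-12,3,-2.5],"turn": [0,0.005,0],"hand": 0},{"translation": [-11.5,6,-4],"turn": [0,0,0],"hand": 0}]}}

```text
time_s: 6.95
eef_pos: [0.5007, -0.0398, 0.1287]
orientation: [0.975, -0.14, -0.006, 0.172]
wrist_force: [7.9, -3.4, 1.7]
grip_width: 0.003
```

```bash
python3 go.py -0.5 20 .0 .0;python3 look.py a7
```

```text
d [-8.253  3.703 -6.613] w [ 0.005  0.035 -0.003] tcp_c [ 0.016 -0.026  0.129] t 6.95 F [ 7.895 -3.366  1.671] T [-0.481 -1.062  0.391] grip 0.0033968108474994744 q [-0.145  0.455  1.578 -0.38   1.15   0.304]
```

View pics/a7.png

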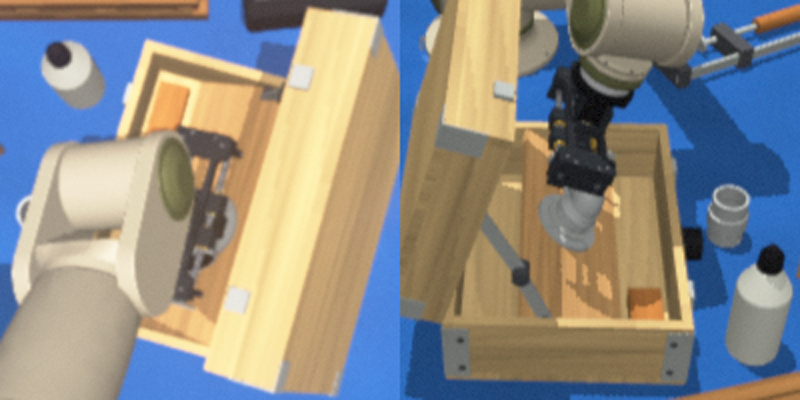

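Request:
{"op": "drive_tool", "data": {"deltas": [{"translation": [-9,4.5,-6],"turn": [0,0.015,0],"hand": 0},{"translation": [-9,7,-6],"turn": [0,0.015,0],"hand": 0}]}}

```text
time_s: 7.3
eef_pos: [0.4859, -0.0304, 0.1205]
orientation: [0.975, -0.138, -0.015, 0.175]
wrist_force: [4.3, -4.6, 5.3]
grip_width: 0.006
```

```bash
python3 go.py -0.1 20 .0 .0;python3 look.py a8
```

```text
d [-8.272 11.173 -6.847] w [ 0.009  0.017 -0.004] tcp_c [ 0.011 -0.043  0.12 ] t 7.3 F [ 4.282 -4.553  5.281] T [-0.733 -0.617  0.274] grip 0.005604804671863299 q [-0.127  0.453  1.615 -0.389  1.14   0.329]
```

View pics/a8.png

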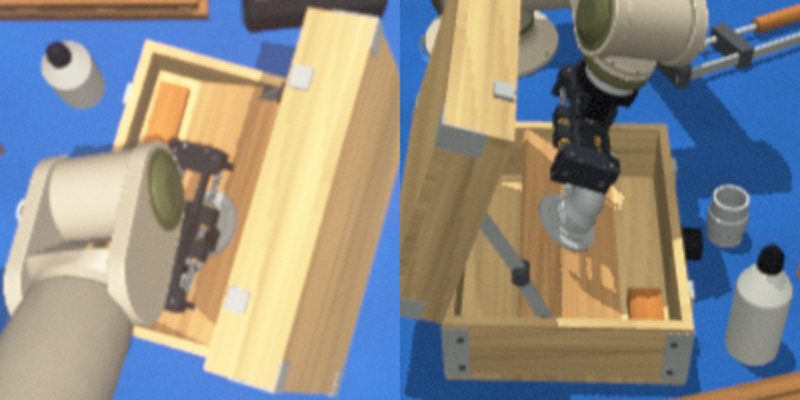

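Request:
{"op": "drive_tool", "data": {"deltas": [{"translation": [-5,6,-2],"turn": [0,0.01,0],"hand": 0},{"translation": [-4,7,-3],"turn": [0,0.01,0],"hand": 0}]}}

```text
time_s: 7.65
eef_pos: [0.478, -0.0194, 0.1166]
orientation: [0.974, -0.136, -0.023, 0.178]
wrist_force: [2.8, -8.5, -1.7]
grip_width: 0.005
```

```bash
python3 go.py -0.1 20 .0 .0;python3 look.py a9
```

```text
d [-0.333  0.197 -2.995] w [ 0.012 -0.001 -0.004] tcp_c [ 0.003 -0.053  0.117] t 7.65 F [ 2.768 -8.537 -1.713] T [-1.092 -0.454  0.334] grip 0.005293351194746225 q [-0.104  0.456  1.627 -0.391  1.151  0.351]
```

View pics/a9.png

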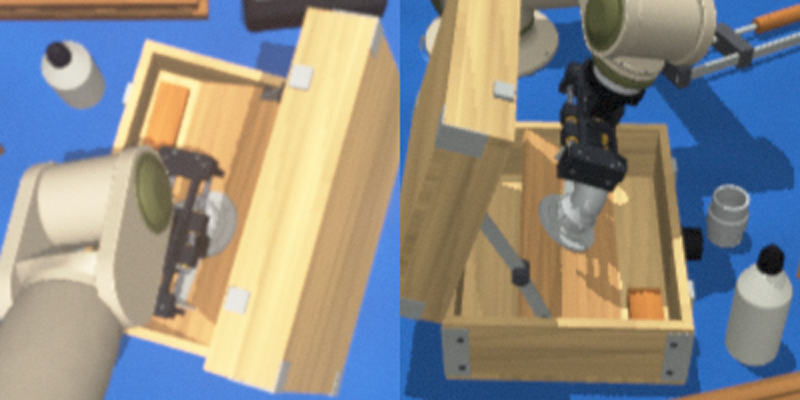

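Request:
{"op": "drive_tool", "data": {"deltas": [{"translation": [-3,-10,6],"turn": [0,0,0],"hand": 0},{"translation": [0,0,45],"turn": [0,0,0],"hand": 0},{"translation": [0,10,50],"turn": [0,0,0],"hand": 0},{"translation": [27,45,10],"turn": [0,0,0],"hand": 0},{"translation": [27,45,0],"turn": [0,0,0],"hand": 0}]}}

```text
time_s: 8.38
eef_pos: [0.5264, 0.0684, 0.2339]
orientation: [0.974, -0.139, -0.026, 0.176]
wrist_force: [0.9, -0.1, 0.2]
grip_width: 0.006
```

```bash
python3 look.py b1; python3 - <<'E'
from m import *
for n in('top','scene'):
    for t in('elbow','bracket'):
        print(n,t,[(round(d['conf'],2),d['pixel'],d['pixels'].sum()) for d in arm.cut_out(n,t)])
s=arm.read_state();print(s['eef_pos'],s['time_s'])
E
```

```text
top elbow [(0.78, [290.6, 235.6], np.int64(786))]
top bracket [(0.78, [292.9, 257.0], np.int64(355))]
scene elbow [(0.92, [363.7, 264.6], np.int64(779))]
scene bracket [(0.73, [351.4, 262.7], np.int64(223)), (0.28, [321.9, 296.6], np.int64(328))]
[0.52531458 0.06699305 0.23203527] 8.675
```

View pics/b1.png

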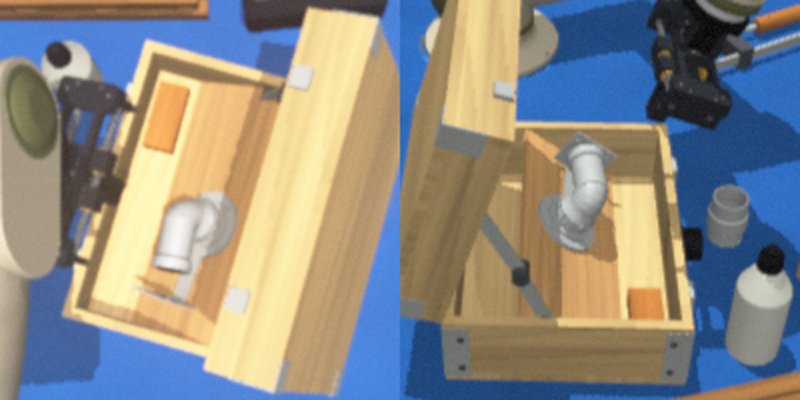

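```bash
cat > fit2.py <<'E'
from pl import *
from scipy.optimize import differential_evolution
M=dict(np.load('masks.npz'));N={n:arm.cut_out(n,'elbow')[0]['pixels'] for n in('top','scene')}
B={n:arm.cut_out(n,'bracket')[0]['pixels'] for n in('top','scene')}
iou=lambda a,b:((a>0)&(b>0)).sum()/((a>0)|(b>0)).sum()
def cost(u):
    p,t0,t1,ph,dx,dy=u[:3],u[3],u[4],u[5],0,0;c=0
    for t,E,Bm in((t0,{n:M[n+'elbow'] for n in N},{n:M[n+'bracket'] for n in N}),(t1,N,B)):
        e=elbow_parts(p+A*.004*(ph-t)/6.283,t);b=plate_parts(p,ph)
        for n in N:
            me=mask(n,ch,e);c-=iou(me,E[n])
            if not(n=='scene' and Bm is B): c-=.7*iou(mask(n,ch,b)*(1-me),Bm[n])
    return c
b=[(x-.006,x+.006) for x in v[:3]]+[(v[3]-.2,v[3]+.2),(-.6,.4),(-.1,.3)]
for s in(1,2):
    f=differential_evolution(cost,b,seed=s,maxiter=70,popsize=12);print(np.round(f.x,4),f.fun)
np.save('fit2.npy',f.x);u=f.x
for n in('top','scene'):
    im=arm.read_camera(n)[:,:,::-1]
    x0,y0=(220,190) if n=='top' else (310,210)
    big=cv2.resize(im[y0:y0+100,x0:x0+100],(400,400),interpolation=cv2.INTER_CUBIC)
    for k,p in((('e'),elbow_parts(u[:3],u[4])),('b',plate_parts(u[:3],u[5]))):
        for q in p:
            h=cv2.convexHull(((proj(n,C2W(ch,q))-[x0,y0]+.5)*4).astype(np.float32));cv2.polylines(big,[h.astype(np.int32)],True,(0,0,255) if k=='e' else (0,255,0),1)
    cv2.imwrite(f'pics/t_{n}.png',big)
cv2.imwrite('pics/'+__import__('sys').argv[1]+'.png',np.hstack([cv2.imread(f'pics/t_{n}.png') for n in('top','scene')]))
E
python3 fit2.py b2
```

```text
[-0.0343 -0.0205  0.1115 -3.5232 -0.0874  0.0745] -4.753619840315912
[-0.0346 -0.0213  0.1114 -3.4547 -0.1659  0.0927] -4.747666055938596
```

View pics/b2.png

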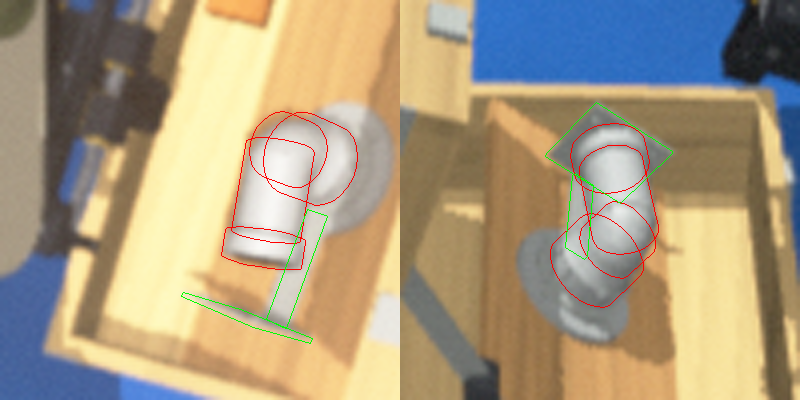

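The elbow is at about -0.12 and the plate at about +0.085. The leg still needs about 0.2 rad, so I'll do one small final push.

```bash
python3 go.py -0.1 20 .012 .1;python3 go.py -0.1 20 .012 .0; python3 - <<'E'
from pl import *
a,b,c=[C2W(ch,push(-.1,20,gap=.012)),C2W(ch,push(-.1,20)),C2W(ch,push(.07,20))];print((b-a)*1e3,(c-b)*1e3,c)
E
```

```text
d [-50.088 -97.799 -14.381] w [ 0.009 -0.006  0.003] tcp_c [-0.094 -0.032  0.232] t 8.975 F [-0.096  0.47   0.564] T [ 0.075  0.058 -0.016] grip 0.007414351019320219 q [ 0.062  0.435  1.276 -0.336  1.56   0.37 ]
d [ -50.088  -97.799 -114.381] w [ 0.009 -0.006  0.003] tcp_c [-0.094 -0.032  0.232] t 8.975 F [-0.096  0.47   0.564] T [ 0.075  0.058 -0.016] grip 0.007414351019320219 q [ 0.062  0.435  1.276 -0.336  1.56   0.37 ]
[ 1.99844271 11.10487155 -4.08510153] [-3.72602305  6.61516122 -3.73220153] [ 0.47394929 -0.01259149  0.10989242]
```

Request:
{"op": "drive_tool", "data": {"deltas": [{"translation": [-25,-49,0],"turn": [0.005,-0.003,0],"hand": 0},{"translation": [-25,-49,0],"turn": [0.005,-0.003,0],"hand": 0},{"translation": [0,0,-40],"turn": [0,0,0],"hand": 0},{"translation": [0,0,-40],"turn": [0,0,0],"hand": 0},{"translation": [0,0,-30],"turn": [0,0,0],"hand": 0},{"translation": [0,0,0],"turn": [0,0,0],"hand": 0}]}}

```text
time_s: 9.72
eef_pos: [0.4738, -0.0348, 0.1205]
orientation: [0.975, -0.14, -0.023, 0.171]
wrist_force: [0.9, 0.9, 0.4]
grip_width: 0.005
```

```bash
python3 go.py -0.1 20 .0 .0;python3 go.py .07 20 .0 .0
```

```text
d [ 3.921 15.558 -6.918] w [-0.001  0.004  0.004] tcp_c [ 0.019 -0.053  0.121] t 9.725 F [0.926 0.877 0.391] T [0.05  0.051 0.014] grip 0.005417774104771083 q [-0.143  0.439  1.639 -0.38   1.14   0.317]
d [  0.195  22.173 -10.65 ] w [-0.001  0.004  0.004] tcp_c [ 0.019 -0.053  0.121] t 9.725 F [0.926 0.877 0.391] T [0.05  0.051 0.014] grip 0.005417774104771083 q [-0.143  0.439  1.639 -0.38   1.14   0.317]
```

Request:
{"op": "drive_tool", "data": {"deltas": [{"translation": [2.5,7,-3],"turn": [0,0,0],"hand": 0},{"translation": [1,7,-3],"turn": [0,0,0],"hand": 0},{"translation": [-1.5,4.5,-2.5],"turn": [0,0,0],"hand": 0},{"translation": [-2,4,-2],"turn": [0,0,0],"hand": 0}]}}

```text
time_s: 10.22
eef_pos: [0.4767, -0.0128, 0.1136]
orientation: [0.975, -0.14, -0.018, 0.173]
wrist_force: [1.3, -11.0, -1.8]
grip_width: 0.001
```

```bash
python3 go.py .07 20 .0 .0
```

```text
d [-2.776  0.186 -3.71 ] w [0.005 0.012 0.003] tcp_c [-0.003 -0.056  0.114] t 10.225 F [  1.34  -11.001  -1.784] T [-1.447 -0.2    0.234] grip 0.0005146610083947819 q [-0.095  0.455  1.638 -0.384  1.134  0.369]
```

Request:
{"op": "drive_tool", "data": {"deltas": [{"translation": [-3,-12,6],"turn": [0,0,0],"hand": 0},{"translation": [0,0,45],"turn": [0,0,0],"hand": 0},{"translation": [0,10,50],"turn": [0,0,0],"hand": 0},{"translation": [27,45,10],"turn": [0,0,0],"hand": 0},{"translation": [27,45,0],"turn": [0,0,0],"hand": 0}]}}

```text
time_s: 10.85
eef_pos: [0.5272, 0.0749, 0.2326]
orientation: [0.975, -0.143, -0.016, 0.172]
wrist_force: [-0.5, -0.3, -0.3]
grip_width: 0.01
```

```bash
python3 look.py b3; python3 fit2.py b4
```

```text
[-3.4100e-02 -2.0000e-02  1.1020e-01 -3.5765e+00  1.0000e-04  8.3900e-02] -4.7109910963237835
[-0.0355 -0.0214  0.1095 -3.4781  0.0221  0.0847] -4.7175519136617385
```

View pics/b3.png

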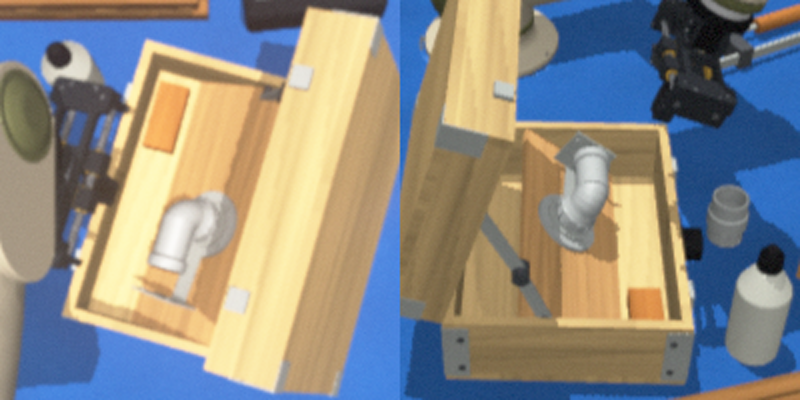

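View pics/b4.png

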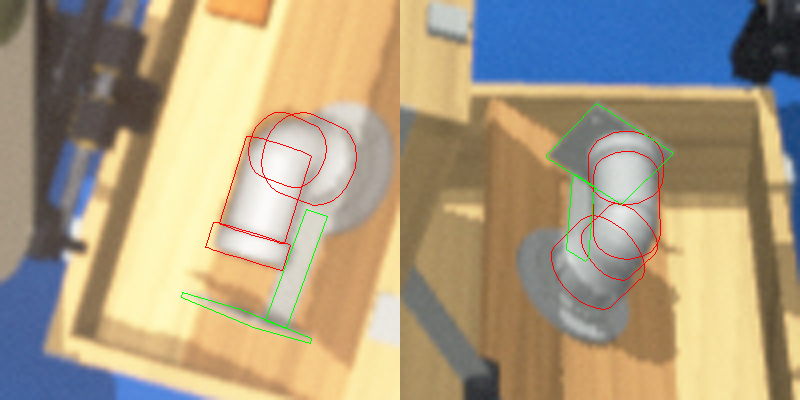

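```bash
cat > fit3.py <<'E'
from pl import *
from scipy.optimize import minimize
iou=lambda a,b:((a>0)&(b>0)).sum()/((a>0)|(b>0)).sum()
p=np.array([-.0347,-.0207,.111]);ph=.088;out=[]
for n in('top','scene'):
  E=arm.cut_out(n,'elbow')[0]['pixels']
  # allow small 2d image shift, scan theta
  best=[]
  for t in np.arange(-.3,.36,.03):
    m=mask(n,ch,elbow_parts(p+A*.004*(ph-t)/6.283,t))
    b=max(iou(np.roll(m,(i,j),(0,1)),E) for i in(-1,0,1) for j in(-1,0,1));best.append((round(b,3),round(t,2),round(iou(m,E),3)))
  print(n,sorted(best)[::-1][:5],sorted(best,key=lambda q:-q[2])[:4])
for n in('top','scene'):
  for t in ('bracket',):
    pass
im=arm.read_camera('top')[190:290,220:320,::-1];cv2.imwrite('pics/b5.png',cv2.resize(im,(600,600),interpolation=cv2.INTER_CUBIC))
E
python3 fit3.py
```

```text
top [(np.float64(0.919), np.float64(0.06), np.float64(0.851)), (np.float64(0.915), np.float64(0.03), np.float64(0.866)), (np.float64(0.912), np.float64(-0.03), np.float64(0.89)), (np.float64(0.905), np.float64(-0.0), np.float64(0.88)), (np.float64(0.903), np.float64(0.09), np.float64(0.837))] [(np.float64(0.901), np.float64(-0.06), np.float64(0.901)), (np.float64(0.912), np.float64(-0.03), np.float64(0.89)), (np.float64(0.889), np.float64(-0.09), np.float64(0.889)), (np.float64(0.905), np.float64(-0.0), np.float64(0.88))]
scene [(np.float64(0.904), np.float64(0.03), np.float64(0.874)), (np.float64(0.895), np.float64(0.06), np.float64(0.859)), (np.float64(0.889), np.float64(-0.0), np.float64(0.881)), (np.float64(0.889), np.float64(-0.03), np.float64(0.889)), (np.float64(0.881), np.float64(-0.06), np.float64(0.881))] [(np.float64(0.889), np.float64(-0.03), np.float64(0.889)), (np.float64(0.881), np.float64(-0.06), np.float64(0.881)), (np.float64(0.889), np.float64(-0.0), np.float64(0.881)), (np.float64(0.904), np.float64(0.03), np.float64(0.874))]
```

View pics/b5.png

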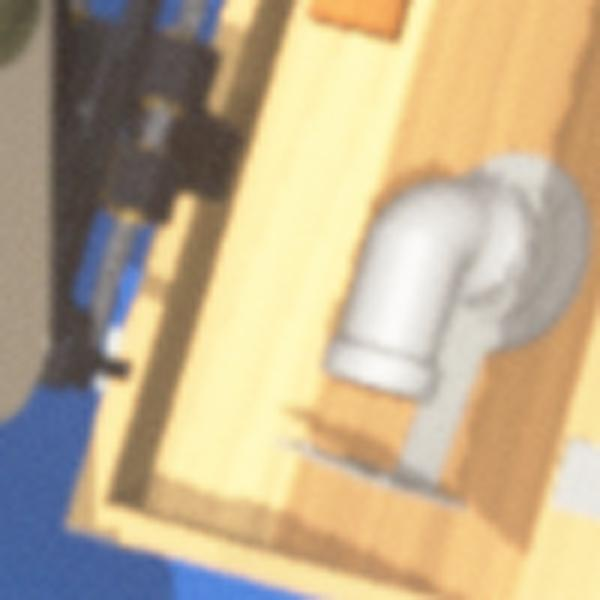

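The leg is still slightly short (≈0.06 rad). A last nudge of about 3 mm beyond the previous contact should centre it.

Request:
{"op": "drive_tool", "data": {"deltas": [{"translation": [-25,-52,0],"turn": [0,0,0],"hand": 0},{"translation": [-27,-52,0],"turn": [0,0,0],"hand": 0},{"translation": [0,0,-40],"turn": [0,0,0],"hand": 0},{"translation": [0,0,-40],"turn": [0,0,0],"hand": 0},{"translation": [0,0,-32],"turn": [0,0,0],"hand": 0},{"translation": [0,0,0],"turn": [0,0,0],"hand": 0}]}}

```text
time_s: 12.15
eef_pos: [0.4719, -0.0357, 0.1172]
orientation: [0.974, -0.144, -0.016, 0.172]
wrist_force: [-0.1, 0.2, -0.5]
grip_width: 0.006
```

```bash
python3 go.py .07 20 .0 .0;python3 go.py .13 20 .0 .0
```

```text
d [ 2.069 23.07  -7.278] w [0.004 0.018 0.01 ] tcp_c [ 0.02  -0.055  0.117] t 12.15 F [-0.074  0.15  -0.477] T [ 0.102  0.027 -0.022] grip 0.005701855069382484 q [-0.144  0.438  1.656 -0.388  1.114  0.334]
d [ 0.66  24.536 -8.28 ] w [0.004 0.018 0.01 ] tcp_c [ 0.02  -0.055  0.117] t 12.15 F [-0.074  0.15  -0.477] T [ 0.102  0.027 -0.022] grip 0.005701855069382484 q [-0.144  0.438  1.656 -0.388  1.114  0.334]
```

Request:
{"op": "drive_tool", "data": {"deltas": [{"translation": [2,8,-3],"turn": [0,0,0],"hand": 0},{"translation": [0,7,-3],"turn": [0,0,0],"hand": 0},{"translation": [-1,5,-2.5],"turn": [0,0,0],"hand": 0},{"translation": [-2,5,-2.5],"turn": [0,0,0],"hand": 0}]}}

```text
time_s: 12.65
eef_pos: [0.4735, -0.0104, 0.1096]
orientation: [0.974, -0.144, -0.012, 0.174]
wrist_force: [3.2, -14.2, -1.2]
grip_width: 0.002
```

```bash
python3 go.py .13 20 .0 .0
```

```text
d [-0.925 -0.758 -0.755] w [0.008 0.026 0.009] tcp_c [-0.005 -0.06   0.11 ] t 12.65 F [  3.151 -14.25   -1.155] T [-1.919 -0.393  0.067] grip 0.002450086304187141 q [-0.09   0.453  1.657 -0.39   1.109  0.393]
```

Request:
{"op": "drive_tool", "data": {"deltas": [{"translation": [-3,-12,6],"turn": [0,0,0],"hand": 0},{"translation": [0,0,45],"turn": [0,0,0],"hand": 0},{"translation": [0,10,50],"turn": [0,0,0],"hand": 0},{"translation": [30,45,10],"turn": [0,0,0],"hand": 0},{"translation": [30,45,0],"turn": [0,0,0],"hand": 0}]}}

```text
time_s: 13.28
eef_pos: [0.5295, 0.0773, 0.2273]
orientation: [0.974, -0.147, -0.011, 0.173]
wrist_force: [-0.1, -0.1, -0.2]
grip_width: 0.006
```

```bash
python3 look.py b6; python3 fit2.py b7; python3 fit3.py
```

```text
[-0.0336 -0.0202  0.1108 -3.5396  0.1056  0.1034] -4.766251057791123
[-0.0341 -0.0211  0.1129 -3.4786  0.0484  0.1038] -4.772153277162549
top [(np.float64(0.903), np.float64(0.09), np.float64(0.867)), (np.float64(0.898), np.float64(0.06), np.float64(0.882)), (np.float64(0.897), np.float64(0.12), np.float64(0.854)), (np.float64(0.896), np.float64(-0.0), np.float64(0.896)), (np.float64(0.894), np.float64(0.03), np.float64(0.886))] [(np.float64(0.896), np.float64(-0.0), np.float64(0.896)), (np.float64(0.887), np.float64(-0.03), np.float64(0.887)), (np.float64(0.894), np.float64(0.03), np.float64(0.886)), (np.float64(0.898), np.float64(0.06), np.float64(0.882))]
scene [(np.float64(0.916), np.float64(0.06), np.float64(0.916)), (np.float64(0.915), np.float64(0.09), np.float64(0.915)), (np.float64(0.912), np.float64(0.15), np.float64(0.881)), (np.float64(0.908), np.float64(0.12), np.float64(0.899)), (np.float64(0.903), np.float64(0.03), np.float64(0.903))] [(np.float64(0.916), np.float64(0.06), np.float64(0.916)), (np.float64(0.915), np.float64(0.09), np.float64(0.915)), (np.float64(0.903), np.float64(0.03), np.float64(0.903)), (np.float64(0.908), np.float64(0.12), np.float64(0.899))]
```

View pics/b5.png

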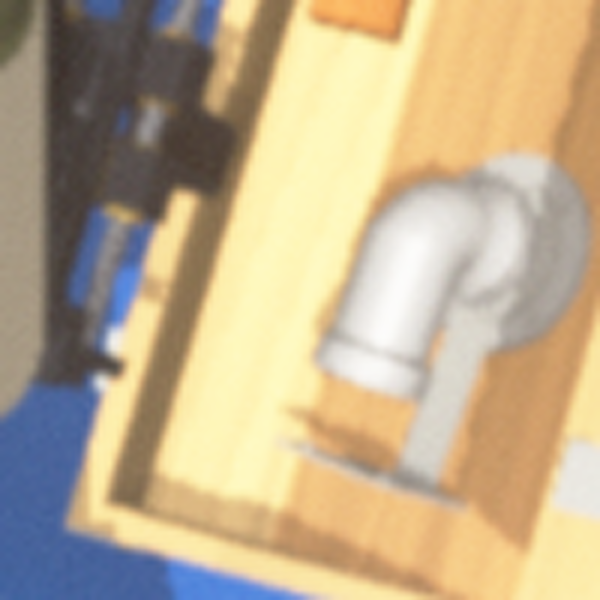

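View pics/b7.png

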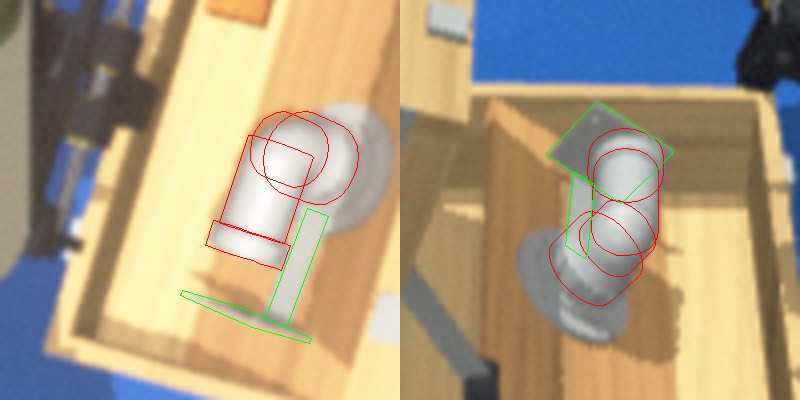

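The leg now lies parallel to the strip, with the elbow at ≈0.07 and the bracket at ≈0.095. Next is the knee.

```bash
cat > goc.py <<'E'
import sys
from pl import *
np.set_printoptions(precision=3,suppress=True)
x,y,z,tau=map(float,sys.argv[1:5])
d,w=delta([x,y,z],toolR(tau));s=arm.read_state()
print('d',d,'w',w,'tcp_c',tcp_c(),'t',s['time_s'],'F',s['wrist_force'],'grip',s['grip_width'],'q',s['joints'])
E
python3 - <<'E'
from pl import *
from scipy.optimize import least_squares
for y in(.142,.15):
    f=least_squares(lambda p:proj('scene',C2W(ch,[[p[0],y,p[1]]]))[0]-[330.5,306],[.05,.15]);print(f.x)
for px in ((-.14,.18,.1),(.14,.18,.1)): print(proj('scene',C2W(ch,[px])))
E
python3 goc.py .005 .142 .24 28; python3 goc.py .005 .142 .15 28
```

```text
[0.05091439 0.14542221]
[0.05077815 0.15414085]
[[416.07731692 334.39385234]]
[[290.17448154 331.65978022]]
d [ 136.595 -151.485   14.425] w [-0.127  0.065  0.011] tcp_c [-0.103 -0.031  0.226] t 13.825 F [-0.301  0.093 -0.429] grip 0.0033907887132761444 q [ 0.076  0.437  1.29  -0.334  1.524  0.408]
d [ 136.595 -151.485  -75.575] w [-0.127  0.065  0.011] tcp_c [-0.103 -0.031  0.226] t 13.825 F [-0.301  0.093 -0.429] grip 0.0033907887132761444 q [ 0.076  0.437  1.29  -0.334  1.524  0.408]
```

```bash
python3 - <<'E'
from pl import *
from scipy.optimize import least_squares
for px in ((330.5,306),(290+205/4,200+495/4),(290+95/4,200+320/4)):
    f=least_squares(lambda p:proj('scene',C2W(ch,[[p[0],.142,p[1]]]))[0]-px,[.05,.15]);print(px,f.x)
E
```

```text
(330.5, 306) [0.05091439 0.14542221]
(341.25, 323.75) [0.02593187 0.08618985]
(313.75, 280.0) [0.08689045 0.22559268]
```

Request:
{"op": "drive_tool", "data": {"deltas": [{"translation": [34,-37,5],"turn": [-0.02,0.014,0.003],"hand": 0},{"translation": [34,-37,5],"turn": [-0.02,0.014,0.003],"hand": 0},{"translation": [34,-37,5],"turn": [-0.02,0.014,0.003],"hand": 0},{"translation": [34,-37,0],"turn": [-0.02,0.014,0.003],"hand": 0},{"translation": [0,0,0],"turn": [0,0,0],"hand": 0}]}}

```text
time_s: 14.45
eef_pos: [0.6667, -0.0786, 0.2412]
orientation: [0.966, -0.136, -0.034, 0.217]
wrist_force: [-0.6, 0.2, -0.9]
grip_width: 0.002
```

```bash
python3 goc.py .018 .142 .136 25;python3 look.py c1
```

```text
d [  -5.214   -9.548 -105.225] w [ 0.005 -0.009  0.001] tcp_c [0.007 0.144 0.241] t 14.45 F [-0.589  0.201 -0.949] grip 0.0023108019499319134 q [-0.135  0.668  0.851 -0.44   1.687  0.108]
```

View pics/c1.png

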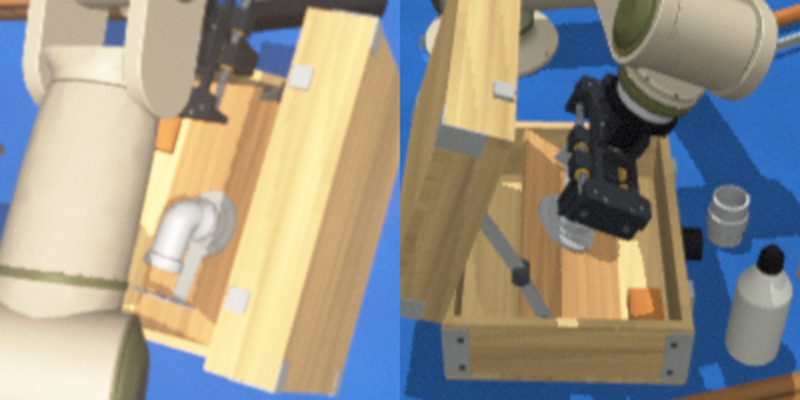

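Request:
{"op": "drive_tool", "data": {"deltas": [{"translation": [-4,-6,-35],"turn": [0,0,0],"hand": 0},{"translation": [0,0,-35],"turn": [0,0,0],"hand": 0},{"translation": [0,0,-34],"turn": [0,0,0],"hand": 0},{"translation": [0,0,0],"turn": [0,0,0],"hand": 0}]}}

```text
time_s: 15.05
eef_pos: [0.6589, -0.0776, 0.1393]
orientation: [0.967, -0.133, -0.031, 0.216]
wrist_force: [0.7, -0.4, -0.1]
grip_width: 0.005
```

```bash
python3 goc.py .036 .142 .136 25;python3 goc.py .061 .142 .117 25;python3 look.py c2
```

```text
d [ -2.337 -27.869  -3.32 ] w [ 0.003 -0.004 -0.006] tcp_c [0.009 0.137 0.139] t 15.05 F [ 0.687 -0.373 -0.129] grip 0.005144915566061084 q [-0.135  0.72   1.044 -0.439  1.458  0.207]
d [ -9.266 -51.889 -22.32 ] w [ 0.003 -0.004 -0.006] tcp_c [0.009 0.137 0.139] t 15.05 F [ 0.687 -0.373 -0.129] grip 0.005144915566061084 q [-0.135  0.72   1.044 -0.439  1.458  0.207]
```

View pics/c2.png

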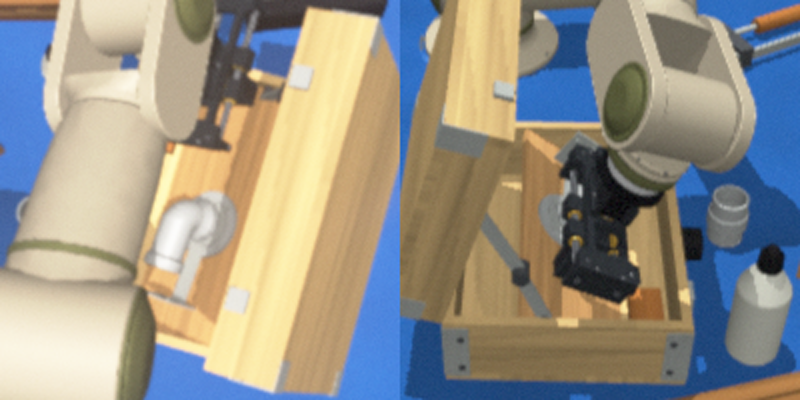

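Request:
{"op": "drive_tool", "data": {"deltas": [{"translation": [0,-10,-1],"turn": [0,0,0],"hand": 0},{"translation": [-1,-9,-1],"turn": [0,0,0],"hand": 0},{"translation": [-1,-8,-2],"turn": [0,0,0],"hand": 0},{"translation": [-2,-8,-4],"turn": [0,0,0],"hand": 0}]}}

```text
time_s: 15.65
eef_pos: [0.6572, -0.1147, 0.1391]
orientation: [0.967, -0.135, -0.025, 0.216]
wrist_force: [-2.3, 3.1, 3.2]
grip_width: 0.003
```

```bash
python3 goc.py .061 .142 .117 25;python3 look.py c3
```

```text
d [ -7.641 -14.789 -22.081] w [ 0.005  0.01  -0.007] tcp_c [0.045 0.145 0.139] t 15.65 F [-2.291  3.073  3.196] grip 0.0030295140524962427 q [-0.19   0.711  1.062 -0.444  1.414  0.167]
```

View pics/c3.png

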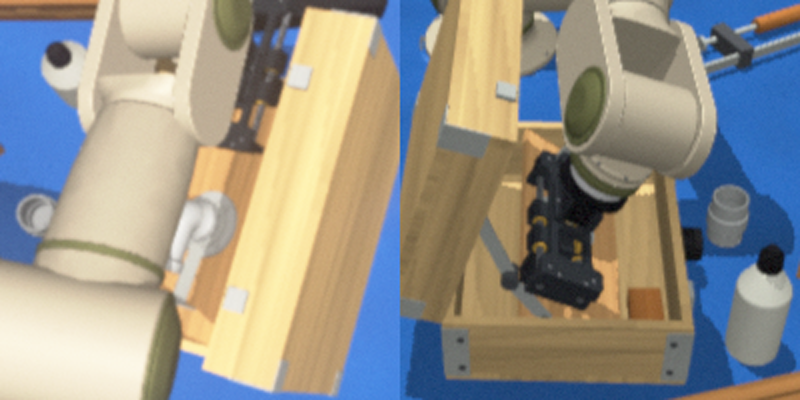

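The knee has started to break: the pin has moved to scene px (325,308). I'll continue.

Request:
{"op": "drive_tool", "data": {"deltas": [{"translation": [-3,-7,-7],"turn": [0,0.005,0],"hand": 0},{"translation": [-3,-7,-8],"turn": [0,0.005,0],"hand": 0},{"translation": [-2,-6,-8],"turn": [0,0,0],"hand": 0}]}}

```text
time_s: 16.12
eef_pos: [0.6535, -0.1319, 0.1241]
orientation: [0.967, -0.133, -0.021, 0.218]
wrist_force: [-7.7, 39.0, 45.3]
grip_width: 0.004
```

```bash
python3 goc.py .061 .142 .117 25;python3 look.py c4
```

```text
d [-3.923  2.426 -7.071] w [ 0.009  0.015 -0.012] tcp_c [0.062 0.146 0.124] t 16.125 F [-7.712 39.    45.251] grip 0.003539447732512337 q [-0.215  0.717  1.098 -0.452  1.358  0.161]
```

View pics/c4.png

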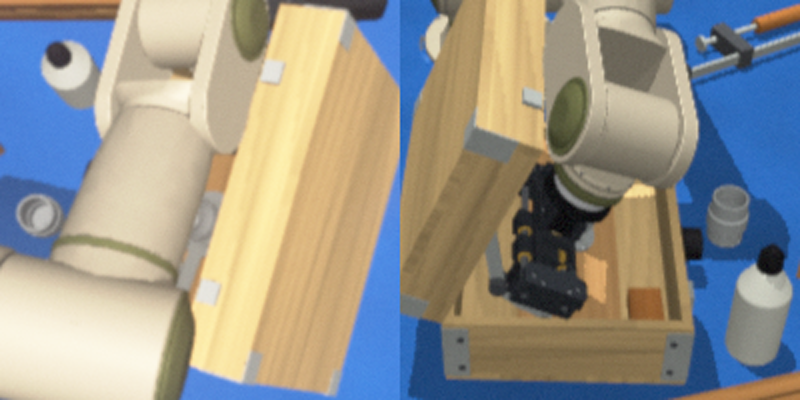

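Force is up to 60 N with the knee well broken and the lid dragged down some, so I'm backing off.

Request:
{"op": "drive_tool", "data": {"deltas": [{"translation": [2,12,5],"turn": [0,0,0],"hand": 0},{"translation": [4,25,5],"turn": [0,0,0],"hand": 0},{"translation": [5,35,20],"turn": [0,0,0],"hand": 0}]}}

```text
time_s: 16.6
eef_pos: [0.6648, -0.0733, 0.1546]
orientation: [0.964, -0.135, -0.021, 0.229]
wrist_force: [-0.3, -0.2, 0.0]
grip_width: 0.003
```

```bash
python3 goc.py .061 .142 .117 25;python3 look.py c5
```

```text
d [-15.261 -56.125 -37.566] w [ 0.033  0.014 -0.007] tcp_c [0.003 0.141 0.155] t 16.6 F [-0.279 -0.203  0.041] grip 0.0034964821259143492 q [-0.119  0.713  1.019 -0.464  1.475  0.22 ]
```

View pics/c5.png

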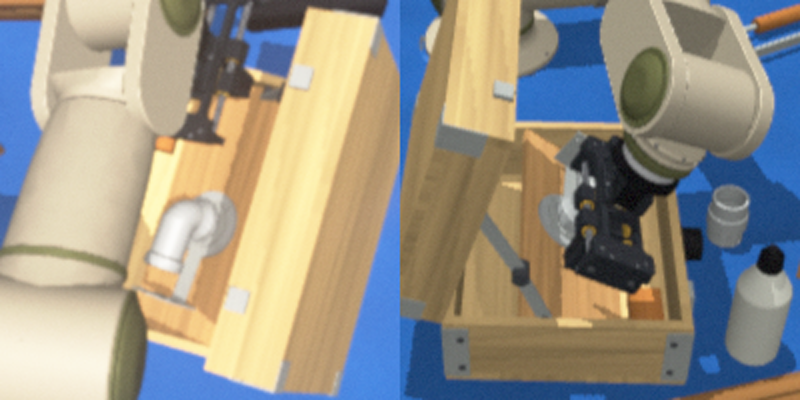

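The lid looks back at its starting angle, so the stay may have re-locked. I'll check this carefully.

```bash
python3 - <<'E'
from m import *
a=arm.read_camera('scene');b=cv2.imread('pics/scene0.png')[:,:,::-1]
im=np.hstack([b[130:330,240:400],a[130:330,240:400]]);cv2.imwrite('pics/c6.png',cv2.resize(im[:,:,::-1],(800,500),interpolation=cv2.INTER_CUBIC))
E
```

```text
(no output)
```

View pics/c6.png

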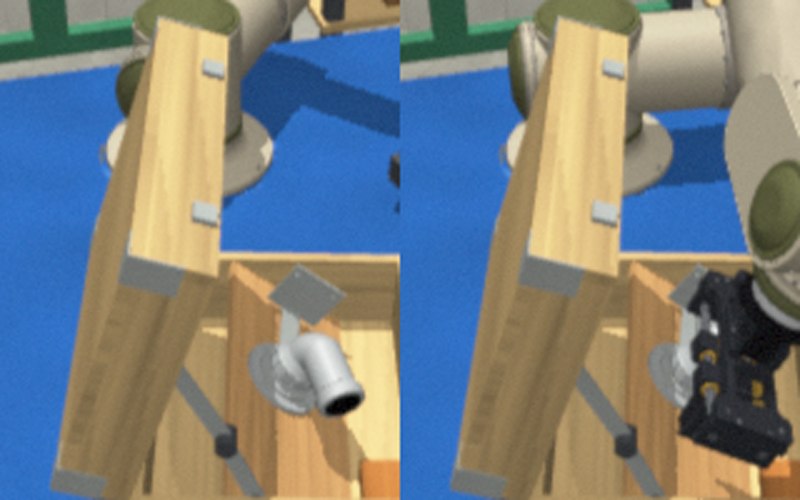

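It did re-lock. I'll break it again in smaller steps, and watch how it behaves when I release it.

```bash
python3 goc.py .012 .142 .137 25
```

```text
d [ -2.683 -12.359 -19.703] w [ 0.031  0.019 -0.013] tcp_c [-0.001  0.141  0.157] t 16.75 F [-0.135  0.814  0.401] grip 0.00966802645884874 q [-0.115  0.71   1.018 -0.462  1.474  0.219]
```

Request:
{"op": "drive_tool", "data": {"deltas": [{"translation": [-1,-5,-14],"turn": [0.015,0.01,-0.005],"hand": 0},{"translation": [-1,-10,-8],"turn": [0.015,0.01,-0.005],"hand": 0},{"translation": [0,-10,-3],"turn": [0,0,0],"hand": 0},{"translation": [-1,-9,-3],"turn": [0,0,0],"hand": 0},{"translation": [-1,-8,-3],"turn": [0,0,0],"hand": 0},{"translation": [-2,-7,-5],"turn": [0,0,0],"hand": 0}]}}

```text
time_s: 17.5
eef_pos: [0.6581, -0.1203, 0.1166]
orientation: [0.968, -0.135, -0.033, 0.21]
wrist_force: [-2.0, 31.2, 27.9]
grip_width: 0.01
```

```bash
python3 goc.py .061 .142 .117 25;python3 look.py d1
```

```text
d [-8.531 -9.116  0.397] w [-0.009 -0.005 -0.002] tcp_c [0.05  0.148 0.117] t 17.5 F [-2.011 31.212 27.87 ] grip 0.009705894394587335 q [-0.202  0.739  1.07  -0.434  1.393  0.167]
```

View pics/d1.png

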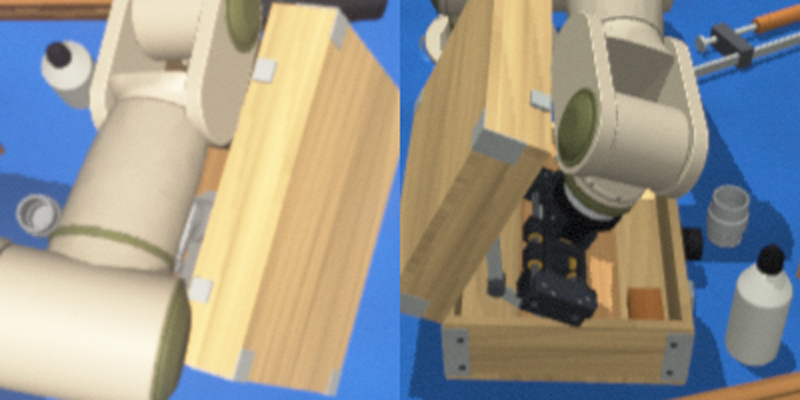

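Request:
{"op": "drive_tool", "data": {"deltas": [{"translation": [0,3,2],"turn": [0,0,0],"hand": 0},{"translation": [0,3,2],"turn": [0,0,0],"hand": 0}]}}

```text
time_s: 17.85
eef_pos: [0.6582, -0.1143, 0.1214]
orientation: [0.968, -0.135, -0.032, 0.21]
wrist_force: [-0.3, -0.4, -0.4]
grip_width: 0.005
```

```bash
python3 goc.py .061 .142 .117 25;python3 look.py d2
```

```text
d [ -8.581 -15.133  -4.443] w [-0.009 -0.003 -0.002] tcp_c [0.044 0.146 0.121] t 17.85 F [-0.344 -0.425 -0.439] grip 0.0050606160079763795 q [-0.193  0.734  1.066 -0.433  1.403  0.171]
```

View pics/d2.png

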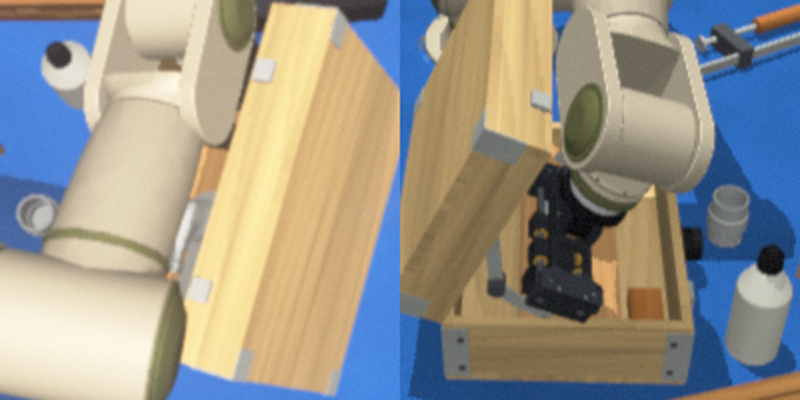

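The stay holds, with zero force, so there's no spring. My earlier retreat must have caught the stay or the lid while rising. This time I'll retreat straight forward without lifting.

Request:
{"op": "drive_tool", "data": {"deltas": [{"translation": [3,10,0],"turn": [0,0,0],"hand": 0},{"translation": [4,14,-1],"turn": [0,0,0],"hand": 0}]}}

```text
time_s: 18.2
eef_pos: [0.6653, -0.0903, 0.1201]
orientation: [0.968, -0.136, -0.033, 0.21]
wrist_force: [0.7, -0.4, -0.1]
grip_width: 0.008
```

```bash
python3 goc.py -.06 .142 .12 25;python3 look.py d3
```

```text
d [17.85  77.134 -0.109] w [-0.009 -0.004 -0.   ] tcp_c [0.019 0.146 0.12 ] t 18.2 F [ 0.655 -0.373 -0.13 ] grip 0.008013581417257833 q [-0.156  0.748  1.041 -0.429  1.429  0.201]
```

View pics/d3.png

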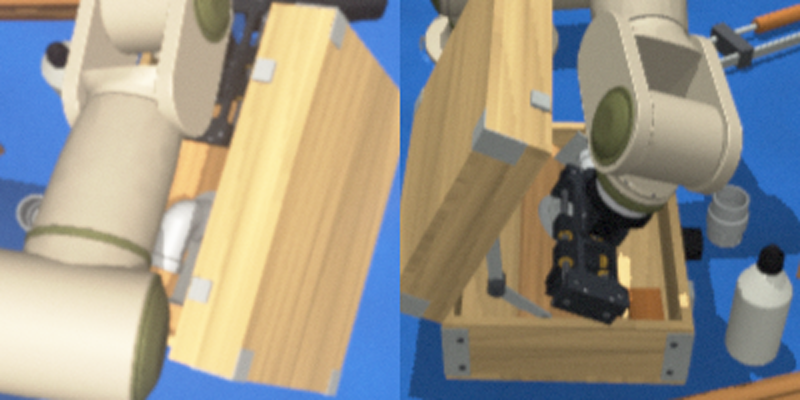

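Request:
{"op": "drive_tool", "data": {"deltas": [{"translation": [5,22,0],"turn": [0,0,0],"hand": 0},{"translation": [6,25,0],"turn": [0,0,0],"hand": 0},{"translation": [6,25,5],"turn": [0,0,0],"hand": 0},{"translation": [4,25,30],"turn": [0,0,0],"hand": 0},{"translation": [0,30,50],"turn": [0,0,0],"hand": 0}]}}

```text
time_s: 18.92
eef_pos: [0.6863, 0.0472, 0.2021]
orientation: [0.968, -0.134, -0.037, 0.211]
wrist_force: [0.2, -0.5, 0.3]
grip_width: 0.005
```

```bash
python3 goc.py -.06 .142 .12 25;python3 look.py d4
```

```text
d [ -3.184 -60.362 -82.085] w [-0.01  -0.013 -0.003] tcp_c [-0.119  0.128  0.202] t 18.925 F [ 0.179 -0.482  0.257] grip 0.004726816266245104 q [ 0.04   0.758  0.778 -0.41   1.747  0.271]
```

View pics/d4.png

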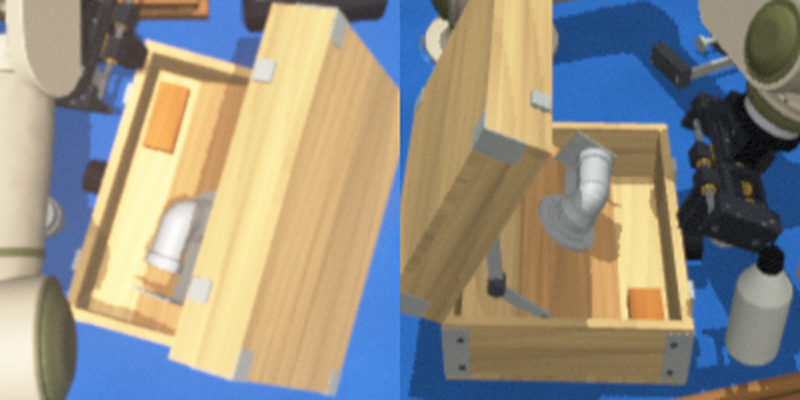

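The knee stays bent at scene px (318,313), the lid is partly down and the elbow is unchanged. Next I go over the lid to its rear face.

Request:
{"op": "drive_tool", "data": {"deltas": [{"translation": [-8,0,60],"turn": [0,0,0],"hand": 0},{"translation": [-8,0,60],"turn": [0,0,0],"hand": 0},{"translation": [-8,0,60],"turn": [0,0,0],"hand": 0},{"translation": [-8,0,60],"turn": [0,0,0],"hand": 0},{"translation": [-8,0,40],"turn": [0,0,0],"hand": 0}]}}

```text
time_s: 19.65
eef_pos: [0.6292, 0.0527, 0.469]
orientation: [0.969, -0.127, -0.034, 0.211]
wrist_force: [0.7, -0.0, 0.4]
grip_width: 0.004
```

```bash
python3 goc.py .16 0 .47 -40; python3 - <<'E'
from m import *
im=arm.read_camera('scene')[:,:,::-1];cv2.imwrite('pics/d5.png',im)
E
```

```text
d [-143.468 -237.937    1.024] w [ 1.084 -0.315 -0.023] tcp_c [-0.108  0.072  0.469] t 19.65 F [ 0.727 -0.006  0.431] grip 0.004392344326733871 q [ 0.053  0.661  0.226 -0.568  2.324 -0.066]
```

View pics/d5.png

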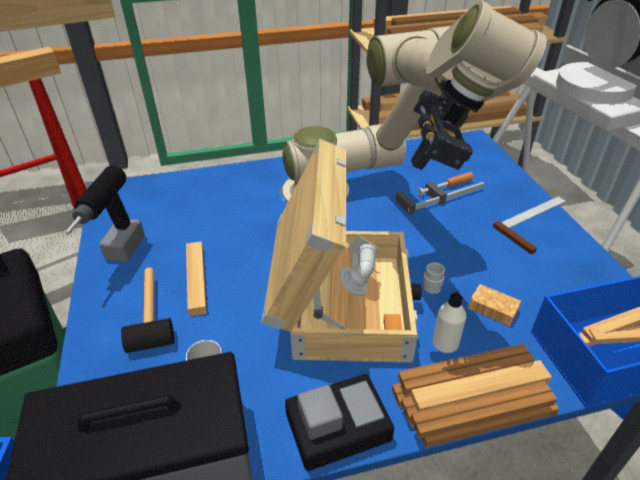

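Request:
{"op": "drive_tool", "data": {"deltas": [{"translation": [-40,0,0],"turn": [0.1,-0.03,0],"hand": 0},{"translation": [-35,-25,0],"turn": [0.15,-0.044,-0.003],"hand": 0},{"translation": [-20,-40,0],"turn": [0.16,-0.047,-0.003],"hand": 0}]}}

```text
time_s: 20.08
eef_pos: [0.5326, -0.0065, 0.4705]
orientation: [0.991, -0.131, 0.003, -0.006]
wrist_force: [0.9, -0.7, 0.1]
grip_width: 0.003
```

```bash
python3 goc.py .16 0 .47 -40
```

```text
d [ -46.868 -178.748   -0.545] w [ 0.661 -0.179 -0.016] tcp_c [-0.025 -0.005  0.471] t 20.075 F [ 0.921 -0.659  0.137] grip 0.003188692380503401 q [-0.241  0.303  0.768  0.015  2.066  0.029]
```

Request:
{"op": "drive_tool", "data": {"deltas": [{"translation": [-11,-42,0],"turn": [0.16,-0.044,-0.004],"hand": 0},{"translation": [-11,-42,0],"turn": [0.16,-0.044,-0.004],"hand": 0},{"translation": [-11,-42,0],"turn": [0.16,-0.044,-0.004],"hand": 0},{"translation": [-11,-42,0],"turn": [0.16,-0.044,-0.004],"hand": 0}]}}

```text
time_s: 20.58
eef_pos: [0.4868, -0.1754, 0.4732]
orientation: [0.93, -0.131, 0.053, -0.338]
wrist_force: [2.1, 0.8, -0.1]
grip_width: 0.005
```

```bash
python3 goc.py .13 0 .36 -40; python3 - <<'E'
from m import *
im=arm.read_camera('scene')[:,:,::-1];cv2.imwrite('pics/d6.png',im)
im=arm.read_camera('top')[:,:,::-1];cv2.imwrite('pics/d7.png',im)
E
```

```text
d [   7.19    19.012 -113.155] w [0.002 0.011 0.002] tcp_c [ 0.15  -0.002  0.473] t 20.575 F [ 2.076  0.793 -0.131] grip 0.004592573892522275 q [-0.858  0.326  0.889  0.739  2.2   -0.213]
```

View pics/d6.png

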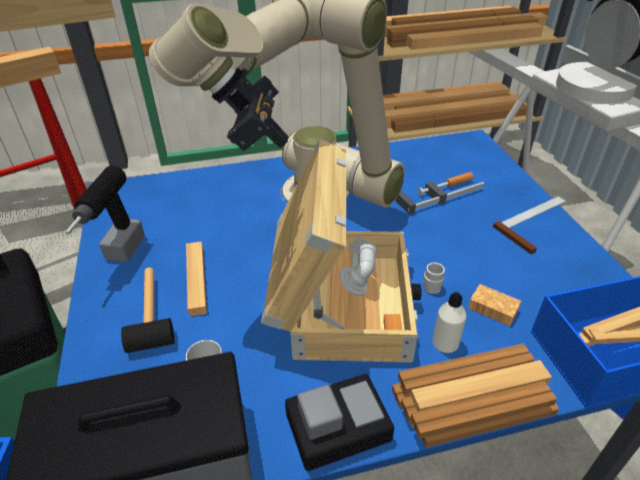

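View pics/d7.png

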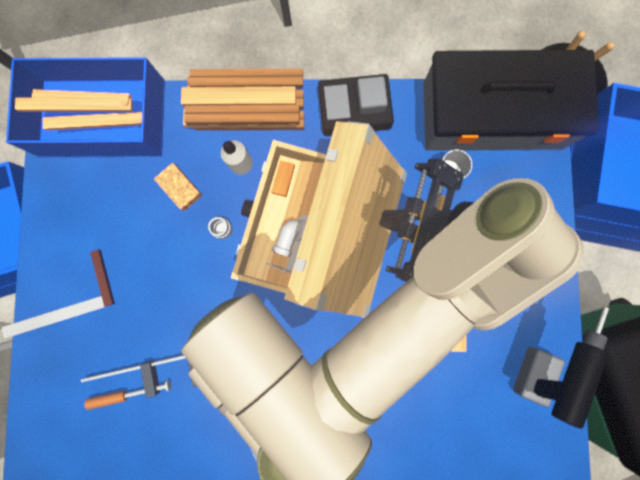

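Request:
{"op": "drive_tool", "data": {"deltas": [{"translation": [0,0,-45],"turn": [0,0.01,0],"hand": 0},{"translation": [0,0,-45],"turn": [0,0,0],"hand": 0},{"translation": [0,4,-25],"turn": [0,0,0],"hand": 0},{"translation": [3,10,0],"turn": [0,0,0],"hand": 0},{"translation": [3,10,0],"turn": [0,0,0],"hand": 0}]}}

```text
time_s: 21.3
eef_pos: [0.4952, -0.1525, 0.3519]
orientation: [0.931, -0.137, 0.045, -0.336]
wrist_force: [-0.1, -0.3, -0.1]
grip_width: 0.007
```

```bash
python3 goc.py .11 0 .34 -40; python3 look.py e1
```

```text
d [  4.331  15.306 -11.91 ] w [ 0.004 -0.009  0.008] tcp_c [0.126 0.    0.352] t 21.3 F [-0.087 -0.257 -0.13 ] grip 0.00670667859579178 q [-0.813  0.339  1.202  0.626  1.926 -0.396]
```

View pics/e1.png

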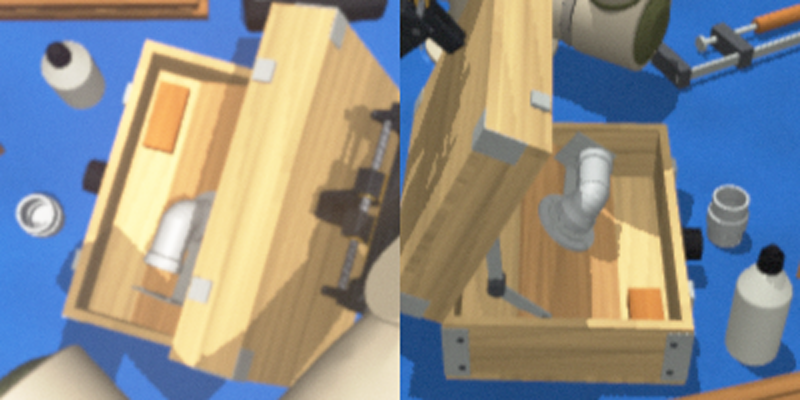

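Request:
{"op": "drive_tool", "data": {"deltas": [{"translation": [2.5,9,-5],"turn": [0,0,0],"hand": 0},{"translation": [2.5,9,-5],"turn": [0,0,0],"hand": 0},{"translation": [2.5,9,-5],"turn": [0,0,0],"hand": 0},{"translation": [2.5,8,-5],"turn": [0,0,0],"hand": 0}]}}

```text
time_s: 21.9
eef_pos: [0.5061, -0.1156, 0.3332]
orientation: [0.931, -0.136, 0.048, -0.335]
wrist_force: [0.3, -1.4, 3.5]
grip_width: 0.004
```

```bash
cat > arc.py <<'E'
from pl import *
np.set_printoptions(precision=1,suppress=True)
# assume tip on lid face: solve lid opening alpha from tip pos, list arc steps
p=tcp_c();h=np.array([.14,.1]);q=p[[0,2]]-h;r=np.hypot(*q);out=.07
# q = s*(-cos a, sin a)+.07*(sin a,cos a)
s=np.sqrt(max(r*r-out*out,0));a=np.arctan2(q[1],-q[0])-np.arctan2(out,s)
st=arm.read_state()
print('alpha deg if touching',np.degrees(a),'s',s,'tcp_c',p*1e3,'F',st['wrist_force'],'t',st['time_s'],'q',np.array(st['joints']).round(2))
prev=p
for k in range(1,20):
    b=a-.06*k
    if b<-.03:break
    n=np.array([h[0]-s*np.cos(b)+out*np.sin(b),p[1],h[1]+s*np.sin(b)+out*np.cos(b)])
    print(round(np.degrees(b),1),(Rz@(n-prev))*1e3,end=' | ');prev=n
print()
E
python3 arc.py; python3 look.py e2
```

```text
alpha deg if touching 60.271177852426845 s 0.2285266094835836 tcp_c [ 87.5   0.3 333.2] F [ 0.3 -1.4  3.5] t 21.9 q [-0.8  0.3  1.3  0.6  1.8 -0.4]
56.8 [ 3.8 13.3 -3.6] | 53.4 [ 3.8 13.1 -4.4] | 50.0 [ 3.7 12.8 -5.2] | 46.5 [ 3.6 12.5 -6. ] | 43.1 [ 3.5 12.1 -6.8] | 39.6 [ 3.4 11.7 -7.5] | 36.2 [ 3.3 11.3 -8.2] | 32.8 [ 3.1 10.8 -8.9] | 29.3 [ 3.  10.3 -9.6] | 25.9 [  2.8   9.7 -10.2] | 22.5 [  2.6   9.1 -10.8] | 19.0 [  2.4   8.4 -11.3] | 15.6 [  2.2   7.8 -11.8] | 12.1 [  2.    7.1 -12.3] | 8.7 [  1.8   6.4 -12.7] | 5.3 [  1.6   5.6 -13.1] | 1.8 [  1.4   4.8 -13.4] | -1.6 [  1.2   4.1 -13.7] |
```

View pics/e2.png

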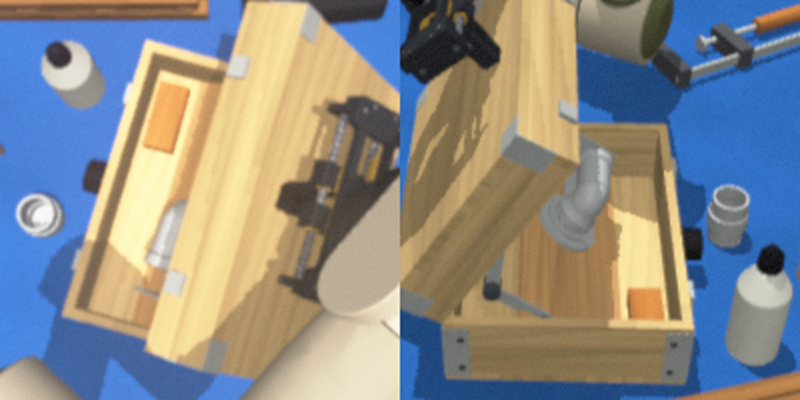

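Request:
{"op": "drive_tool", "data": {"deltas": [{"translation": [4,13.5,-4.5],"turn": [0,0,0],"hand": 0},{"translation": [4,13,-5],"turn": [0,0,0],"hand": 0},{"translation": [3.5,13,-6],"turn": [0,0,0],"hand": 0},{"translation": [3.5,12.5,-7],"turn": [0,0,0],"hand": 0}]}}

```text
time_s: 22.5
eef_pos: [0.5221, -0.0602, 0.3091]
orientation: [0.931, -0.136, 0.048, -0.335]
wrist_force: [2.1, -2.5, 2.4]
grip_width: 0.008
```

```bash
python3 arc.py; python3 look.py e3
```

```text
alpha deg if touching 44.97952605284447 s 0.22579204539034292 tcp_c [ 29.8   0.3 309.1] F [ 2.1 -2.5  2.4] t 22.5 q [-0.7  0.3  1.4  0.7  1.7 -0.3]
41.5 [ 3.4 11.9 -7. ] | 38.1 [ 3.3 11.4 -7.7] | 34.7 [ 3.2 11.  -8.4] | 31.2 [ 3.  10.5 -9.1] | 27.8 [ 2.9  9.9 -9.7] | 24.4 [  2.7   9.3 -10.3] | 20.9 [  2.5   8.7 -10.9] | 17.5 [  2.3   8.1 -11.4] | 14.0 [  2.1   7.4 -11.9] | 10.6 [  1.9   6.7 -12.3] | 7.2 [  1.7   6.  -12.7] | 3.7 [  1.5   5.3 -13.1] | 0.3 [  1.3   4.5 -13.4] |
```

View pics/e3.png

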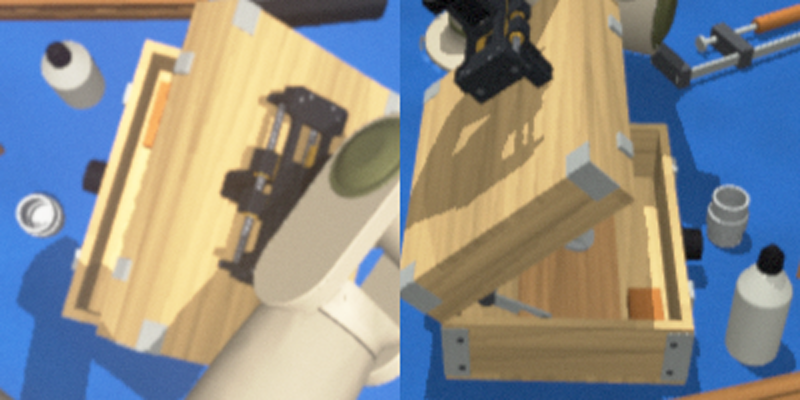

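Request:
{"op": "drive_tool", "data": {"deltas": [{"translation": [3.5,12,-7.5],"turn": [0,0,0],"hand": 0},{"translation": [3.5,11.5,-8.5],"turn": [0,0,0],"hand": 0},{"translation": [3,11,-9],"turn": [0,0,0],"hand": 0},{"translation": [3,10.5,-10],"turn": [0,0,0],"hand": 0},{"translation": [3,10,-10],"turn": [0,0,0],"hand": 0}]}}

```text
time_s: 23.22
eef_pos: [0.5386, -0.0014, 0.2605]
orientation: [0.931, -0.136, 0.047, -0.335]
wrist_force: [-0.0, -0.4, -0.1]
grip_width: 0.004
```

```bash
python3 arc.py; python3 look.py e4
```

```text
alpha deg if touching 25.78219152227411 s 0.22403563551883235 tcp_c [-31.3  -0.2 260.5] F [-0.  -0.4 -0.1] t 23.225 q [-0.5  0.3  1.4  0.7  1.6 -0.3]
22.3 [  2.6   8.9 -10.6] | 18.9 [  2.4   8.3 -11.1] | 15.5 [  2.2   7.7 -11.6] | 12.0 [  2.    7.  -12.1] | 8.6 [  1.8   6.3 -12.5] | 5.2 [  1.6   5.6 -12.8] | 1.7 [  1.4   4.8 -13.2] |
```

View pics/e4.png

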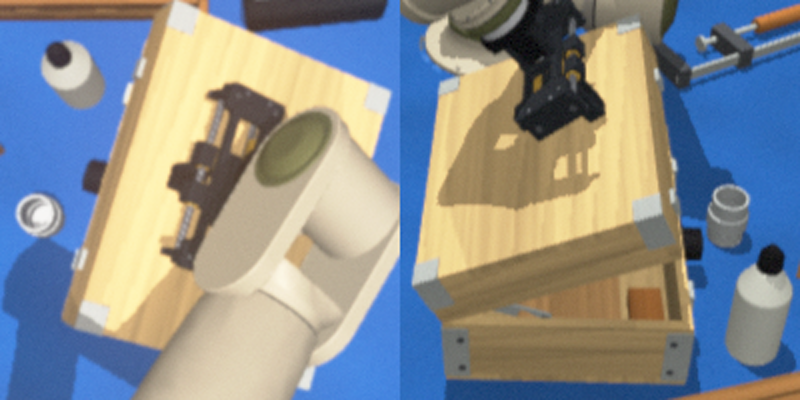

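Request:
{"op": "drive_tool", "data": {"deltas": [{"translation": [2.5,9,-11.5],"turn": [0,0,0],"hand": 0},{"translation": [2.5,8,-12],"turn": [0,0,0],"hand": 0},{"translation": [2,7.5,-12],"turn": [0,0,0],"hand": 0},{"translation": [2,7,-12.5],"turn": [0,0,0],"hand": 0}]}}

```text
time_s: 23.82
eef_pos: [0.5477, 0.0318, 0.2091]
orientation: [0.931, -0.136, 0.046, -0.335]
wrist_force: [-0.4, -0.0, -0.1]
grip_width: 0.003
```

```bash
python3 arc.py; python3 look.py e5
```

```text
alpha deg if touching 10.434913363248535 s 0.22211609559002488 tcp_c [-65.8  -0.6 209.1] F [-0.4 -0.  -0.1] t 23.825 q [-0.5  0.4  1.5  0.7  1.4 -0.4]
7.0 [  1.7   5.9 -12.5] | 3.6 [  1.5   5.2 -12.9] | 0.1 [  1.3   4.4 -13.2] |
```

View pics/e5.png

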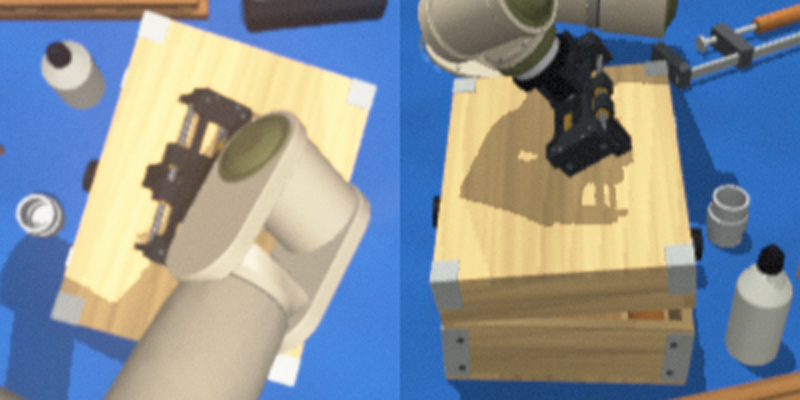

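Request:
{"op": "drive_tool", "data": {"deltas": [{"translation": [1.5,5,-12],"turn": [0,0,0],"hand": 0},{"translation": [1.5,4,-12],"turn": [0,0,0],"hand": 0},{"translation": [1,3,-10],"turn": [0,0,0],"hand": 0}]}}

```text
time_s: 24.3
eef_pos: [0.552, 0.044, 0.1744]
orientation: [0.931, -0.136, 0.046, -0.336]
wrist_force: [-39.0, -38.7, 80.9]
grip_width: 0.005
```

```bash
python3 arc.py; python3 look.py e6
```

```text
alpha deg if touching 1.1586224956071731 s 0.22008882106282826 tcp_c [-78.6   0.2 174.4] F [-39.  -38.7  80.9] t 24.3 q [-0.4  0.5  1.6  0.7  1.3 -0.4]
```

View pics/e6.png

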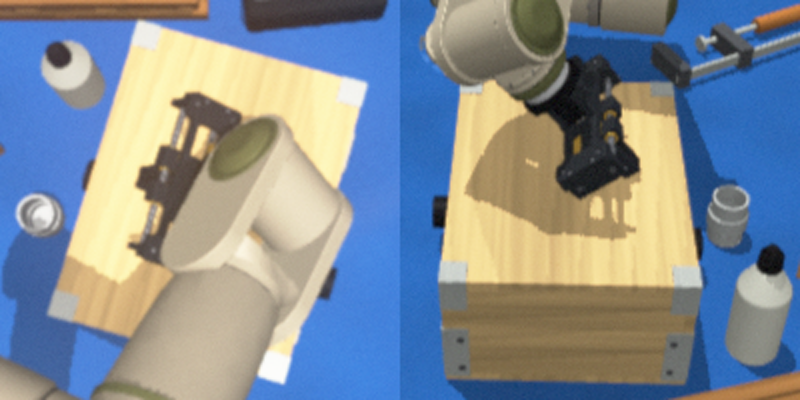

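The lid is shut, with a hard push on the stop, so I'm backing off at once.

Request:
{"op": "drive_tool", "data": {"deltas": [{"translation": [0,-1,8],"turn": [0,0,0],"hand": 0},{"translation": [0,-3,12],"turn": [0,0,0],"hand": 0},{"translation": [0,0,0],"turn": [0,0,0],"hand": 0}]}}

```text
time_s: 24.78
eef_pos: [0.5523, 0.0394, 0.1961]
orientation: [0.931, -0.135, 0.047, -0.336]
wrist_force: [0.5, -0.1, -0.3]
grip_width: -0.0
```

```bash
python3 arc.py; python3 look.py e7
```

```text
alpha deg if touching 6.823970073611232 s 0.2242025568948312 tcp_c [-74.3   1.7 196.1] F [ 0.5 -0.1 -0.3] t 24.775 q [-0.5  0.4  1.5  0.7  1.4 -0.4]
3.4 [  1.5   5.2 -13. ] | -0.1 [  1.3   4.4 -13.3] |
```

View pics/e7.png

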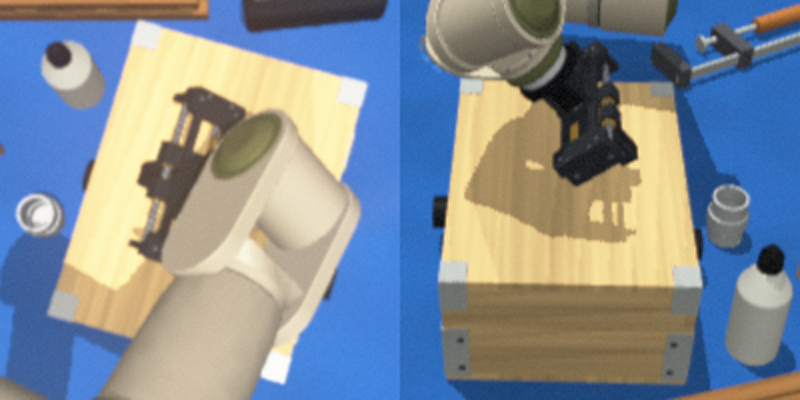

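Request:
{"op": "drive_tool", "data": {"deltas": [{"translation": [0,-10,50],"turn": [0,0,0],"hand": 0},{"translation": [0,-10,50],"turn": [0,0,0],"hand": 0},{"translation": [0,-10,40],"turn": [0,0,0],"hand": 0},{"translation": [-30,-40,20],"turn": [0,0,0],"hand": 0},{"translation": [-30,-40,0],"turn": [0,0,0],"hand": 0},{"translation": [0,0,0],"turn": [0,0,0],"hand": 0}]}}

```text
time_s: 25.62
eef_pos: [0.4891, -0.072, 0.3572]
orientation: [0.931, -0.136, 0.043, -0.336]
wrist_force: [-0.4, 0.5, -0.3]
grip_width: 0.008
```

```bash
python3 - <<'E'
from pl import *
np.set_printoptions(precision=1,suppress=True)
im=arm.read_camera('scene');cv2.imwrite('pics/f1.png',im[:,:,::-1])
t=arm.read_camera('top');cv2.imwrite('pics/f2.png',t[:,:,::-1])
for deg in(0,2.4,5):
    a=np.radians(deg)
    for s,o in((.28,.07),(.28,0)):
        for y in(.18,-.18):
            P=[.14-s*np.cos(a)+o*np.sin(a),y,.1+s*np.sin(a)+o*np.cos(a)]
            print(deg,o,y,'scene',proj('scene',C2W(ch,[P]))[0],'top',proj('top',C2W(ch,[P]))[0])
b=cv2.resize(im[220:370,270:450,::-1],(720,600),interpolation=cv2.INTER_CUBIC);cv2.imwrite('pics/f3.png',b)
for n in('top','scene'):
  for k in('glue','sanding_block','coupling','mallet','batten_a','tin'):
    print(n,k,[(round(d['conf'],2),d['pixel'].tolist() if hasattr(d['pixel'],'tolist') else d['pixel']) for d in arm.cut_out(n,k)[:2]])
s=arm.read_state();print(s['time_s'],s['wrist_force'],s['eef_pos'])
E
```

```text
0 0.07 0.18 scene [419.8 313.2] top [268.6 130.2]
0 0.07 -0.18 scene [404.8 211.4] top [223.9 276.6]
0 0 0.18 scene [416.1 334.4] top [272.4 139.4]
0 0 -0.18 scene [402.3 231.8] top [230.5 277. ]
2.4 0.07 0.18 scene [418.9 309.5] top [269.3 128.9]
2.4 0.07 -0.18 scene [404.1 207.9] top [224.  276.9]
2.4 0 0.18 scene [416.6 331. ] top [271.9 138. ]
2.4 0 -0.18 scene [402.7 228.5] top [229.6 277. ]
5 0.07 0.18 scene [417.7 305.4] top [270.2 127.6]
5 0.07 -0.18 scene [403. 204.] top [224.5 277.3]
5 0 0.18 scene [416.8 327.2] top [271.5 136.5]
5 0 -0.18 scene [402.8 224.8] top [228.7 277. ]
top glue [(0.92, [236.5, 160.5]), (0.34, [291.3, 214.0])]
top sanding_block [(0.57, [179.9, 187.2]), (0.27, [451.4, 169.2])]
top coupling [(0.6, [217.5, 229.6]), (0.32, [295.1, 212.6])]
top mallet [(0.65, [502.8, 231.9])]
top batten_a [(0.56, [457.2, 314.7])]
top tin [(0.74, [451.1, 169.7]), (0.7, [287.9, 215.3])]
scene glue [(0.77, [450.6, 323.7]), (0.42, [433.7, 276.7])]
scene sanding_block [(0.76, [494.6, 304.2])]
scene coupling [(0.74, [433.9, 277.7])]
scene mallet [(0.64, [147.2, 328.2])]
scene batten_a []
scene tin [(0.74, [353.3, 272.2]), (0.6, [201.6, 349.2])]
26.325 [ 0.5 -0.3  0.6] [ 0.5 -0.1  0.4]
```

View pics/f3.png

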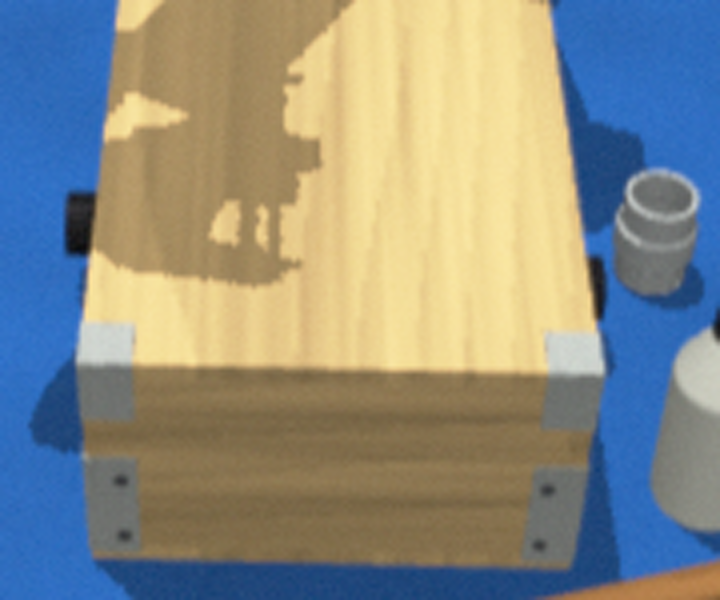

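View pics/f2.png

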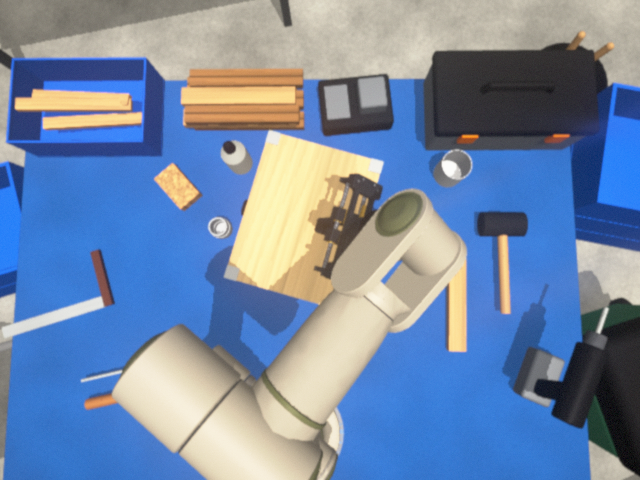

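View pics/f1.png

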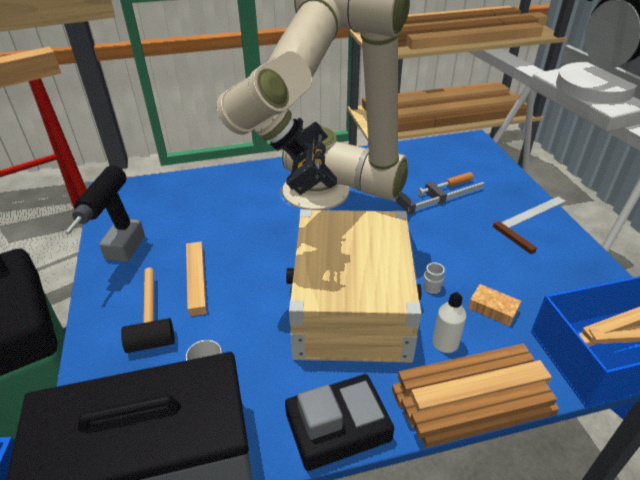

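The lid's near front corner is at scene px (420.3,313.5). The model predicts (419.8,313.2) for shut and (418.9,309.5) for 2.4° open, so it is shut. The bystanders are where they started and the arm touches nothing, so I'm handing in.

```bash
python3 - <<'E'
from bench import arm
print(arm.job_done())
E
```

```text
the job is handed in; nothing more can be done
None
```

The job is handed in at about 26 s of the 72 s, and it reported no verdict. By my last checks the elbow points at the plate and the lid is shut.

- **Elbow:** I pushed the leg round clockwise with shut fingers. It was first short, at about -0.12 rad, then about 0.01. After a small last push I read it at about 0.07 rad against the plate's 0.095. Fits at that pose ranged from 0.0 to 0.11, all inside the 8° window. I saw no sign of the plate moving. The shut lid hides the elbow, so I could not check it again at the end.
- **Stay:** I broke the knee, but it locked again on my first retreat, probably because the gripper caught the stay or lid while rising. I broke it a second time and backed straight out. It then stayed bent with no force on it.
- **Lid:** I eased it down from behind at about 0.5 rad/s. The near front corner of its top is within 0.6 px of where it should be when shut, and 2.4° open would shift it by nearly 4 px.
- **Bystanders:** Those I could see are within a pixel or two of their starting positions. The exception is batten_a, which the arm partly hid in the top view and the scene-view detector missed; by eye it had not moved. The offcut is under the lid and was last seen in place before closing.

**Force peaks:** I measured about 60 N at the knee on the first try, 42 N on the second, and about 98 N against the stop as the lid closed. As far as I can tell these came through the fingers, and all are under the 120 N wrist limit. They were rougher than I meant, and I could not confirm that the gripper's body stayed under its 40 N limit.

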